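# Weigh the grinding ball

### The job

Weigh the white grinding ball: using the scoop, lift it out of its steel jar without the gripper touching the ball, then set the scoop down upright near the middle of the balance pan (do not drop it) with the ball still in it, and let go. The similar jar with the brown ball is not the one.

Things in the scene. Friction and masses are not known exactly. Their poses are not given: they have to be found in the camera images.
- scoop_grip (a point): Centre of a loose standing steel scoop's orange grip (x 22, y 12, z 48 mm; pinch along y). z up the handle, lip towards -x. From here: flat foot z -131, x -21 to +4; then a ramp up 20 deg to the lip's lower edge x -45, z -122; sheet 2.5; bowl 43 wide, slotted 12 wide down the middle, walls 20 high, back wall x 2; stem 10x5. Upright it keeps a ball; lip-down 20 deg it rolls out. 130 g.
- ball: White ceramic ball, 30 mm in diameter, about 85 g, loose in the jar; the point is its centre. It lies in the jar's trough, up to 15 mm off the middle along y, and rolls back down the trough's slopes if pushed along x.
- jar: Square steel jar, blue band, fixed; origin mid-underside, z up. Outside x 136, y 112, z 80 mm; inside 128 x 104; inturned rim leaves a mouth x 100, y 92. The floor is a trough along y: 3 high at x 0, rising evenly to 9 at x +-34, then at 45 deg to 39 at x +-64, so a ball pushed up a slope rolls back into the scoop. An equal unlisted jar holds a brown ball; they may swap.
- balance: Fixed cream bench balance with a round steel pan 150 mm in diameter; origin on the bench straight under the pan's centre. The pan's flat top is 75 mm above the bench and does not sink. Housing 56 to 61 mm high, 190 wide (y), from x -190 (display) to x +110 mm.
Mind the look-alikes: they are no part of the job. What is shaped like the part that bears scoop_grip but pink, purple or red is not meant.

How it is judged:
On the way, in this order (a step that is already met when the one before it is completed fails the run):
1. the white ball lies in the scoop's bowl, lifted clear above the jar's rim (height (world z) of ball above 0.1 m and x of ball in the frame of scoop_grip between -0.04 and 0 m and y of ball in the frame of scoop_grip between -0.018 and 0.018 m and z of ball in the frame of scoop_grip between -0.131 and -0.1 m), for 0.2 s.
2. the scoop is set down on the pan while the gripper still holds it (z of scoop_grip in the frame of balance between 0.195 and 0.214 m and horizontal distance between ball and balance below 0.06 m and contact force between the fingers and anything else above 0.5 N), for 0.05 s.
At the end, for the whole second after the job is handed in: The scoop stands upright (within 8 degrees) by itself on the balance pan, released, with the white ball at rest in its bowl and the ball's centre within 45 mm of the pan's axis, seen from above (x of ball in the frame of scoop_grip between -0.04 and 0 m and y of ball in the frame of scoop_grip between -0.018 and 0.018 m and z of ball in the frame of scoop_grip between -0.131 and -0.1 m and angle between scoop_grip's own z axis and vertical below 0.15 rad and horizontal distance between ball and balance below 0.045 m and z of scoop_grip in the frame of balance between 0.198 and 0.214 m and linear speed of ball below 0.02 m/s); the robot touches nothing.
It fails at once if the gripper's fingers touch the white ball (contact force between the fingers and ball above 0.3 N).
It also fails if it takes over 51 s, if anything falls off the work surface, if the arm or the gripper's body presses on something with over 40 N, if the wrist force passes 120 N, or if a joint passes its speed limit or range.

### The arm

A 6-joint arm with a two-finger parallel gripper is mounted at the origin on the work surface. World frame = base frame: x ahead of the robot, y to its left, z up, the work surface at z = 0. Lengths are in m, angles in rad, forces in N, time in s.
With the tool pointing down it reaches from about 0.425 to 0.95 m from the base axis. Payload 3.5 kg.
Tool frame: the origin (TCP) lies at the very end of the fingers, on their centre line; the grasp point (between the pads) lies 19 mm behind it; y points along the fingers, z is the direction in which the jaws open and shut, and the axes are right-handed (so a half turn about y gives the same grasp; the last joint's range is limited). The gripper opens to 85 mm and grips with 20 to 120 N. Pads are 22 mm wide; open, the fingers measure 114 mm over their backs; the gripper's body (76 mm by 85 mm) begins 54 mm behind the grasp point. The pads swing forward as they close: fully open they stand 13 mm farther back than shut.
Start: joints at [-0.15, 0.286, 1.577, -0, 1.279, -0.15], TCP at [0.675, 0, 0.231] pointing down, gripper open.
Joint ranges: [-2.77, 2.77], [-0.9, 2.22], [0.21, 2.48], [-1.53, 4.67], [0.24, 2.81], [-2.84, 2.84]. Speed limits (rad/s): [2.79, 2.79, 3.14, 3.14, 3.14, 3.14].

### API

Orientations are given as a unit quaternion [x, y, z, w].
In Python, from plant import ctrl gives the robot as it stands. The module is installed in compiled form; this text tells all that it offers.
- The arm moves only by the tool jog_arm, never from a script. Its argument "deltas" is a list of rows, each a list of 3 entries, a list of its own where there are three numbers: the turn, a rotation vector about the tool's x, y, z in rad, then the shift along the tool's x, y, z in m, then the opening, from 0 (shut) to 1 (fully open). In form: [[[wx, wy, wz], [dx, dy, dz], gripper], ...]. A call has 1 to 10 rows; each row is the pose to reach, as a shift and turn from the pose measured when the call began, along the tool's axes at that moment; what a row does not reach only later rows make up. A row lasts 1/12 s, in which the tool goes at most 41.7 mm and 7.16 degrees, less where a joint would pass 70% of its speed; a pose out of reach is approached as far as the arm can. A call with a gripper value outside its range is refused whole. The fingers move at their own pace and stop on an object; "force" is the grip in N (left out, the last holds). Time passes only in rows, so rows that repeat a pose let the fingers close. It gives the time, the measured TCP pose, the force and the opening at its end, in the units of the state.
- ctrl.get_state(): the state, without advancing time (a new reading comes with each control period).
- ctrl.read_camera(name): name is "scene" or "side" or "wrist"; returns a dict with "pixels" (384x512x3 uint8, blue, green, red), "range_z" (384x512 float32, m along the optical axis (not along the pixel's ray), 0 where there is no reading), "fx", "fy", "cx", "cy" (pixels), "T" (4x4, takes a point from camera to world coordinates); the wrist camera has in their place "mount" (4x4, takes a point from camera to tool coordinates, whose origin is the TCP and whose axes are the tool frame's). Camera axes: x right, y up, looking along -z (the intrinsics and any distortion apply to the point x, -y, -z); pixel columns grow to the right and rows downward; lengths in m; the calibration is good to about 2 mm. A picture is of the moment at which its call begins: read the wrist's pose just before it.
- ctrl.sign_off(): hands the job in, once; it reports no verdict.
The state is a dict: "time": time; "qpos": joint angles; "dq": joint speeds; "joint_efforts": joint torques, N m; "eef_pos": TCP position; "tcp_rot": TCP orientation; "contact_force": force on the tool from outside, world axes, zero at the start; "wrist_torque": the same for the moment, N m; "opening": opening from 0.0 (shut) to 1.0 (fully open).
Only numpy, scipy, OpenCV 4.12 (cv2) and the standard library are available. Lean on these libraries where they do the work, as an engineer would, in place of code of your own. Each camera call takes 0.05 s, during which the arm holds its last target.

## Working session

There is one attempt and no reset: what is moved stays moved. The work goes in short steps, Python scripts to look and compute and a tool call to move; the robot and the scene stay as the last step left them, time stands still between calls to the robot, and variables do not carry over. Pictures are saved under pics/ and viewed, and the job is handed in when it is done.

Besides the shell and the picture viewer there is one more tool, called after ">>>" as a command line: name --argument value ..., lists and objects as JSON in quotes. jog_arm: Moves the arm, as the interface text tells. Its arguments: {"type":"object","properties":{"deltas":{"type":"array","items":{"type":"array"}},"force":{"type":"number"}},"required":["deltas"]}

```bash
ls; mkdir -p pics
cat > h.py <<'E'
import numpy as np, cv2
from plant import ctrl
from scipy.spatial.transform import Rotation as R
def save(im,n,s=1.0): cv2.imwrite('pics/'+n,cv2.resize(im,None,fx=s,fy=s,interpolation=cv2.INTER_CUBIC))
def Tcam(c,st):
    if 'T' in c: return np.array(c['T'])
    T=np.eye(4);T[:3,:3]=R.from_quat(st['tcp_rot']).as_matrix();T[:3,3]=st['eef_pos'];return T@np.array(c['mount'])
def cloud(c,T):
    h,w=c['range_z'].shape;u,v=np.meshgrid(np.arange(w),np.arange(h));z=c['range_z']
    P=np.stack([(u-c['cx'])/c['fx']*z,-(v-c['cy'])/c['fy']*z,-z],-1)
    return P@T[:3,:3].T+T[:3,3]
def ray(c,T,u,v):
    d=T[:3,:3]@np.array([(u-c['cx'])/c['fx'],-(v-c['cy'])/c['fy'],-1]);return T[:3,3],d
def onz(c,T,u,v,z):
    o,d=ray(c,T,u,v);return o+d*(z-o[2])/d[2]
E
python3 - <<'E'
from h import *
import pickle
st=ctrl.get_state();print(st)
for n in ['scene','side','wrist']:
    c=ctrl.read_camera(n);save(c['pixels'],n+'0.png',1.5);pickle.dump((c,st),open(n+'0.pkl','wb'))
    print(n,[ (k,c[k]) for k in c if k not in('pixels','range_z')])
E
```

```text
pics
{'time': 0.0, 'qpos': array([-1.49992151e-01,  2.87222425e-01,  1.57816215e+00, -1.55661104e-05,
        1.27860993e+00, -1.50009410e-01]), 'dq': array([ 0.00130861, -0.00224734,  0.00046344, -0.0005668 , -0.00051046,
        0.0008607 ]), 'joint_efforts': array([-1.79628755e-04, -4.05981302e+01, -2.92628127e+01, -1.54224781e-04,
        5.81841552e-03,  3.74769741e-06]), 'eef_pos': array([6.74345880e-01, 1.29987887e-04, 2.29917376e-01]), 'tcp_rot': array([-0.50051331,  0.50067453, -0.49931387,  0.49949685]), 'contact_force': array([0.63522817, 0.54644472, 0.18600812]), 'wrist_torque': array([-0.01467067,  0.00724138, -0.01371672]), 'opening': 0.9986964128691466}
scene [('fx', 354.8442800920201), ('fy', 354.8442800920201), ('cx', 251.43017984874285), ('cy', 199.64989794194116), ('T', array([[-0.63342811, -0.52415174,  0.56923965,  0.97725158],
       [ 0.77377911, -0.42345213,  0.47112014,  0.42619412],
       [-0.0058927 ,  0.73888649,  0.67380415,  0.7114672 ],
       [ 0.        ,  0.        ,  0.        ,  1.        ]]))]
side [('fx', 386.51031301345876), ('fy', 386.51031301345876), ('cx', 255.7101823628743), ('cy', 186.4925453304922), ('T', array([[ 0.97590073,  0.09992298, -0.19399266,  0.29709709],
       [-0.21733394,  0.52487479, -0.82296562, -0.82360727],
       [ 0.01958868,  0.84529395,  0.53394234,  0.62325559],
       [ 0.        ,  0.        ,  0.        ,  1.        ]]))]
wrist [('fx', 300.5053454087901), ('fy', 300.5053454087901), ('cx', 257.84329647294845), ('cy', 191.87368267837792), ('mount', array([[ 1.49477800e-04, -9.59936457e-01, -2.80217730e-01,
        -7.21991177e-02],
       [-9.77252854e-04,  2.80217459e-01, -9.59936050e-01,
        -1.42216578e-01],
       [ 9.99999511e-01,  4.17332705e-04, -8.96214353e-04,
        -3.68361054e-04],
       [ 0.00000000e+00,  0.00000000e+00,  0.00000000e+00,
         1.00000000e+00]]))]
```

View pics/scene0.png

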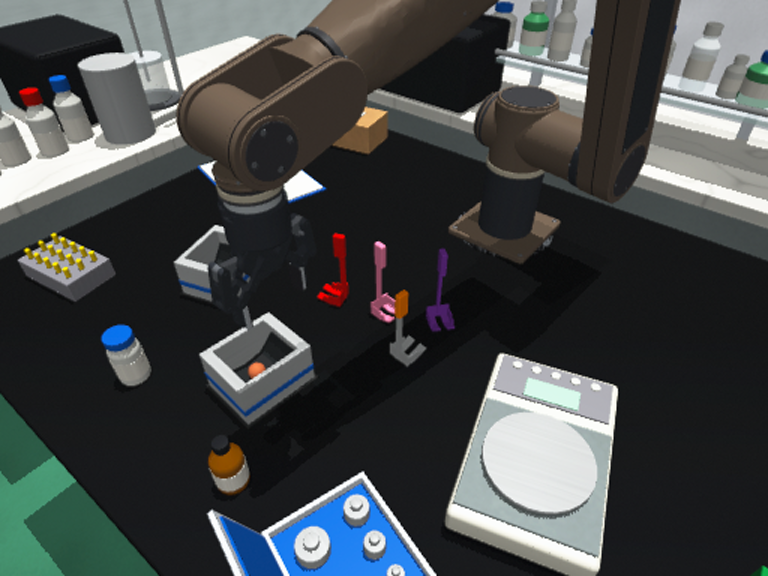

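View pics/side0.png

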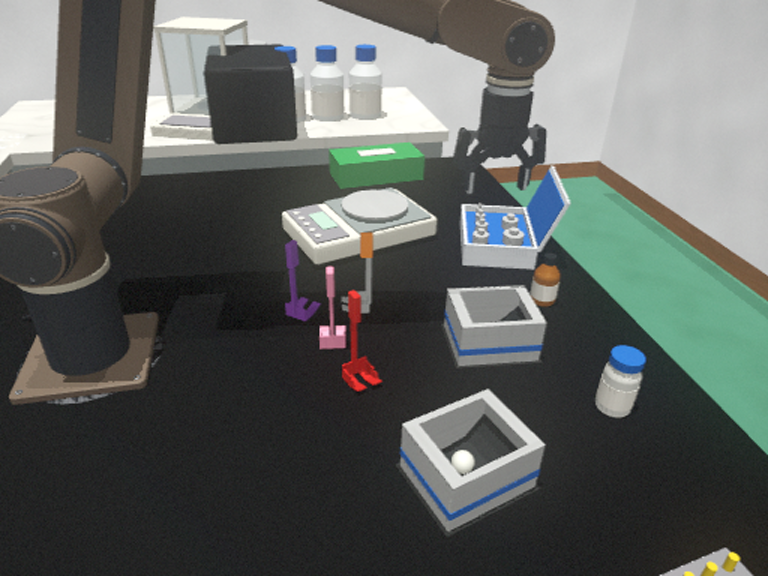

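View pics/wrist0.png

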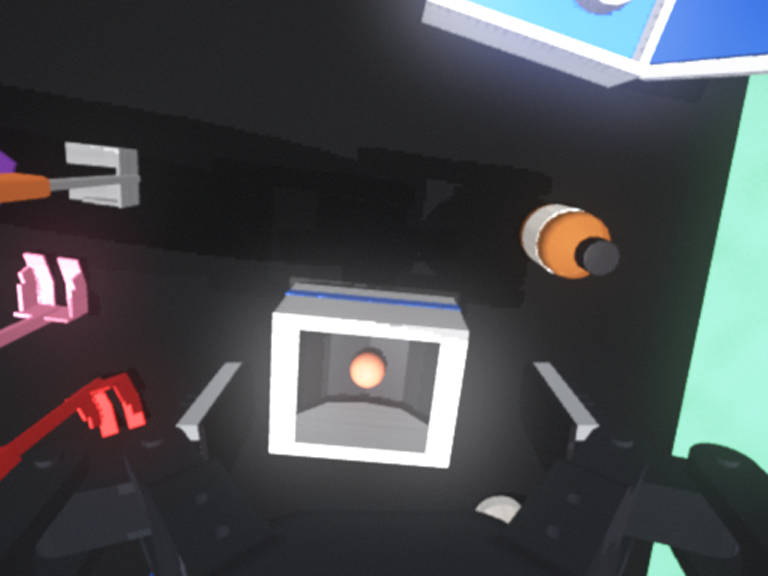

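The white ball is in the jar at side (462,461). The jar at scene (257,368) holds the brown one. The scoop with the orange grip stands at scene (402,305), side (367,245). The red, pink and purple scoops are look-alikes. Next I'll measure.

```bash
cat > m.py <<'E'
from h import *
import pickle
D={n:pickle.load(open(n+'0.pkl','rb')) for n in ['scene','side','wrist']}
np.set_printoptions(precision=4,suppress=True)
print(R.from_quat(D['wrist'][1]['tcp_rot']).as_matrix())
for n,(c,st) in D.items():
    T=Tcam(c,st);P=cloud(c,T);hsv=cv2.cvtColor(c['pixels'],cv2.COLOR_BGR2HSV);H,S,V=cv2.split(hsv)
    ok=c['range_z']>0
    # orange grip
    m=(H>8)&(H<20)&(S>180)&(V>120)&ok
    nn,lab,stt,cen=cv2.connectedComponentsWithStats(m.astype(np.uint8))
    for i in range(1,nn):
        if stt[i,4]>30:
            p=P[lab==i]; print(n,'orange',cen[i],stt[i],np.median(p,0),p.min(0),p.max(0))
    # blue band
    m=(H>100)&(H<125)&(S>120)&ok&(P[...,2]<0.06)&(P[...,2]>0.005)
    nn,lab,stt,cen=cv2.connectedComponentsWithStats(m.astype(np.uint8))
    for i in range(1,nn):
        if stt[i,4]>60:
            p=P[lab==i]; print(n,'blue',cen[i],stt[i,4],np.median(p,0),p.min(0),p.max(0))
    # jar rims z~0.08
    m=(abs(P[...,2]-0.08)<0.006)&(S<60)&(V>60)&ok
    nn,lab,stt,cen=cv2.connectedComponentsWithStats(m.astype(np.uint8))
    for i in range(1,nn):
        if stt[i,4]>150:
            p=P[lab==i][:,:2].astype(np.float32); print(n,'rim80',cen[i],stt[i,4],np.median(P[lab==i][:,2]),cv2.minAreaRect(p))
E
python3 m.py
```

```text
[[ 0.     -0.0024  1.    ]
 [-1.      0.0003  0.    ]
 [-0.0003 -1.     -0.0024]]
scene orange [267.3333 202.3561] [263 193   9  19 132] [0.4766 0.0612 0.1377] [0.4633 0.0511 0.109 ] [0.4839 0.0639 0.1561]
scene orange [150.1807 306.5588] [139 297  22  18 238] [0.8142 0.024  0.0714] [0.7883 0.0006 0.0619] [0.8292 0.0356 0.0822]
scene blue [129.8281 190.6875] 64 [ 0.5966 -0.3532  0.0306] [ 0.5851 -0.3887  0.0242] [ 0.6074 -0.3174  0.0376]
scene blue [173.7924 261.1059] 236 [ 0.7025 -0.04    0.0303] [ 0.5964 -0.1541  0.0188] [ 0.732  -0.0291  0.0383]
scene blue [231.1709 361.4441] 2639 [0.7785 0.2107 0.0353] [0.7082 0.1328 0.031 ] [0.8527 0.3091 0.0585]
scene rim80 [131.2124 168.3127] 259 0.08023047554174612 ((0.5299503803253174, -0.36945900321006775), (0.1400967687368393, 0.08082111924886703), 16.220455169677734)
scene rim80 [169.0489 236.5149] 940 0.08015704099398946 ((0.658613920211792, -0.09239128977060318), (0.11534874886274338, 0.13739252090454102), 84.79570007324219)
scene rim80 [359.47   307.8732] 3462 0.0754454269365174 ((0.5478359460830688, 0.34761491417884827), (0.1481892019
[... 1020 characters left out ...]
.13829515874385834), 84.63890075683594)
side rim80 [313.6797 293.8173] 1642 0.0796556779134997 ((0.524210512638092, -0.3552699387073517), (0.13845035433769226, 0.1146908849477768), 16.7871036529541)
wrist orange [ 14.1582 124.192 ] [  0 116  33  18 474] [0.4804 0.0572 0.128 ] [0.4708 0.0508 0.1084] [0.4825 0.0631 0.1443]
wrist blue [445.908  20.411] 326 [0.8504 0.148  0.0561] [0.8441 0.1296 0.0509] [0.8574 0.1659 0.06  ]
wrist blue [248.257  199.4613] 284 [ 0.6633 -0.0361  0.0327] [ 0.5943 -0.0432  0.0261] [ 0.7308 -0.0294  0.0371]
wrist rim80 [242.3414 256.6835] 5014 0.0794220345150739 ((0.657322883605957, -0.09277943521738052), (0.11358905583620071, 0.13647431135177612), 84.51042938232422)
```

```bash
cat > m2.py <<'E'
from h import *
import pickle
D={n:pickle.load(open(n+'0.pkl','rb')) for n in ['scene','side','wrist']}
np.set_printoptions(precision=4,suppress=True)
# grip by rays in scene+side: mask centroid
L={}
for n,(c,st) in D.items():
    T=Tcam(c,st);P=cloud(c,T);H,S,V=cv2.split(cv2.cvtColor(c['pixels'],cv2.COLOR_BGR2HSV));ok=c['range_z']>0
    for nm,m in dict(orange=(H>5)&(H<22)&(S>120)&(V>70)&(P[...,0]<0.55)&(P[...,1]>0)&(P[...,1]<.2)&ok,
        red=((H<5)|(H>176))&(S>180)&(V>90)&ok&(P[...,1]>-.3),purple=(H>130)&(H<150)&(S>90)&ok,pink=(H>155)&(H<176)&(S>60)&(V>90)&ok).items():
        m=m&(P[...,2]>0.1)&(P[...,2]<.18)
        if m.sum()>20:
            v,u=np.nonzero(m);p=P[m];print(n,nm,m.sum(),(u.min(),u.max(),v.min(),v.max()),p.mean(0),np.percentile(p,2,0),np.percentile(p,98,0))
            L[n,nm]=ray(c,T,(u.min()+u.max())/2,(v.min()+v.max())/2)
    # steel scoop bowl pts
    m=(S<70)&(V>50)&ok&(np.hypot(P[...,0]-.475,P[...,1]-.057)<.08)&(P[...,2]<.045)&(P[...,2]>.006)
    if m.sum()>20: print(n,'bowl',m.sum(),cv2.minAreaRect(P[m][:,:2].astype(np.float32)),P[m].min(0),P[m].max(0))
    m=(S<70)&(V>120)&ok&(np.hypot(P[...,0]-.524,P[...,1]+.355)<.045)&(P[...,2]<.05)&(P[...,2]>.005)
    if m.sum()>10: v,u=np.nonzero(m);print(n,'ball',m.sum(),u.mean(),v.mean(),np.median(P[m],0),P[m].max(0))
o1,d1=L['scene','orange'];o2,d2=L['side','orange']
A=np.stack([d1,-d2],1);s=np.linalg.lstsq(A,o2-o1,rcond=None)[0];print('tri grip',o1+s[0]*d1,o2+s[1]*d2)
for n,(u,v) in dict(scene=(267,205),side=(244,180)).items():
    c=D[n][0]['pixels'];save(c[v-60:v+60,u-60:u+60],n+'_scoop.png',5)
c=D['side'][0]['pixels'];save(c[250:370,250:380],'side_jar.png',5)
c=D['wrist'][0]['pixels'];save(c[70:170,0:130],'wr_scoop.png',5)
E
python3 m2.py
```

```text
scene orange 148 (np.int64(263), np.int64(271), np.int64(193), np.int64(212)) [0.4753 0.0593 0.1359] [0.464  0.0513 0.1091] [0.483  0.0638 0.1558]
scene red 129 (np.int64(222), np.int64(230), np.int64(155), np.int64(173)) [ 0.4212 -0.1234  0.1342] [ 0.4141 -0.134   0.1029] [ 0.4262 -0.1143  0.1559]
scene purple 101 (np.int64(292), np.int64(298), np.int64(166), np.int64(184)) [0.3456 0.0502 0.137 ] [0.3363 0.0384 0.1084] [0.3515 0.0576 0.1567]
scene pink 119 (np.int64(250), np.int64(256), np.int64(161), np.int64(179)) [ 0.3959 -0.0488  0.1347] [ 0.3879 -0.0594  0.103 ] [ 0.3998 -0.0402  0.1557]
scene bowl 198 ((0.4530092477798462, 0.05954491347074509), (0.0435236319899559, 0.055390287190675735), 85.15956115722656) [0.4236 0.0361 0.006 ] [0.4808 0.0824 0.0443]
side orange 122 (np.int64(240), np.int64(247), np.int64(155), np.int64(171)) [0.4697 0.05   0.1326] [0.4597 0.046  0.1092] [0.4781 0.0558 0.1542]
side red 142 (np.int64(232), np.int64(239), np.int64(194), np.int64(215)) [ 0.4155 -0.1346  0.1343] [ 0.409  -0.1405  0.1089] [ 0.4222 -0.1237  0.155 ]
side purple 141 (np.int64(190), n
[... 352 characters left out ...]
3737826347351), 84.33978271484375) [0.4234 0.0319 0.006 ] [0.4768 0.0823 0.0446]
side ball 199 308.70854271356785 307.45226130653265 [ 0.5187 -0.352   0.0264] [ 0.566  -0.3244  0.0349]
wrist orange 541 (np.int64(0), np.int64(33), np.int64(115), np.int64(134)) [0.4797 0.057  0.1262] [0.4704 0.0507 0.1092] [0.4818 0.0632 0.1424]
wrist red 257 (np.int64(0), np.int64(16), np.int64(293), np.int64(319)) [ 0.4199 -0.1214  0.1129] [ 0.4157 -0.1273  0.1004] [ 0.4234 -0.1143  0.1248]
wrist bowl 911 ((0.451630562543869, 0.0593637079000473), (0.04312525689601898, 0.055282410234212875), 83.71522521972656) [0.4224 0.0357 0.006 ] [0.4792 0.0836 0.0449]
tri grip [0.4703 0.0553 0.13  ] [0.4698 0.0556 0.1303]
```

View pics/wr_scoop.png

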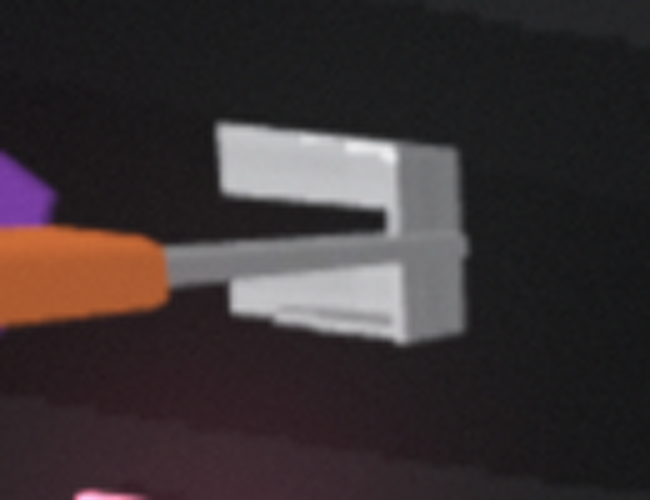

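View pics/side_jar.png

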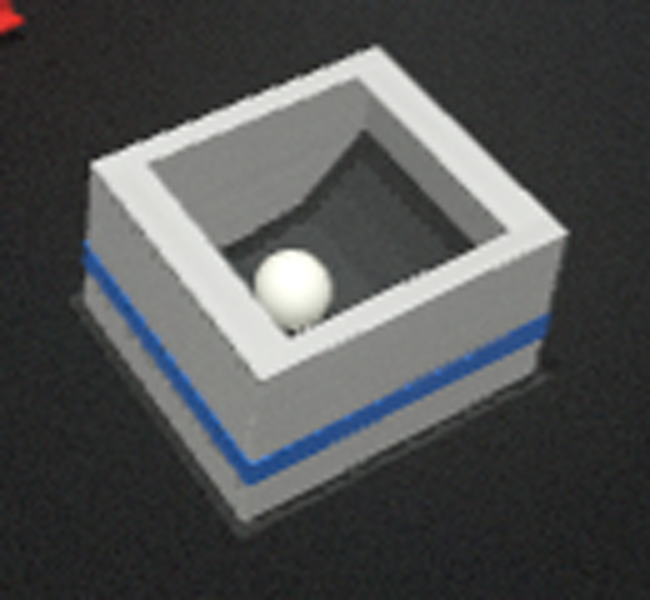

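View pics/scene_scoop.png

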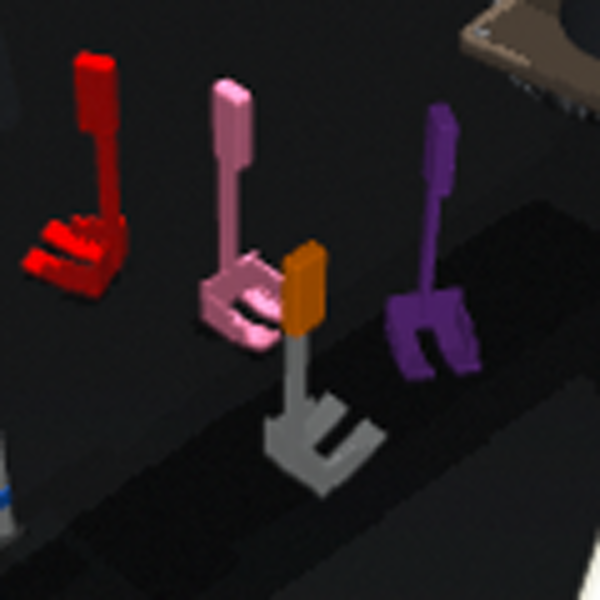

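```bash
cat > m3.py <<'E'
from h import *
import pickle
np.set_printoptions(precision=4,suppress=True)
c,st=pickle.load(open('side0.pkl','rb'));T=Tcam(c,st);P=cloud(c,T)
H,S,V=cv2.split(cv2.cvtColor(c['pixels'],cv2.COLOR_BGR2HSV))
m=(V>150)&(P[...,2]<.05)&(np.hypot(P[...,0]-.524,P[...,1]+.355)<.06)
n,lab,s,cen=cv2.connectedComponentsWithStats(m.astype(np.uint8));i=1+np.argmax(s[1:,4]);print(s[i],cen[i])
v,u=np.nonzero(lab==i);(x,y),r=cv2.minEnclosingCircle(np.stack([u,v],1).astype(np.float32));print(x,y,r)
b=onz(c,T,*cen[i],.0182);print(b)
# depth route
p=P[lab==i];from scipy.optimize import least_squares
f=least_squares(lambda q:np.linalg.norm(p-q,axis=1)-.015,[b[0],b[1],.02],loss='soft_l1',f_scale=.001);print('sphere',f.x)
a=np.radians(16.6);J=np.array([[np.cos(a),np.sin(a)],[-np.sin(a),np.cos(a)]]);print('jar frame',J@(b[:2]-[.5242,-.3553]),J@(f.x[:2]-[.5242,-.3553]))
E
python3 m3.py
```

```text
[301 300  15  16 183] [308.0656 307.2896]
308.02630615234375 307.65789794921875 7.921546936035156
[ 0.5214 -0.3448  0.0182]
sphere [ 0.5209 -0.345   0.0181]
jar frame [0.0004 0.0108] [-0.0002  0.0108]
```

>>> jog_arm --deltas '[[[0,0.12,0],[-0.006,0,-0.02],1],[[0,0.24,0],[-0.012,0,-0.04],1],[[0,0.36,0],[-0.018,0,-0.06],1],[[0,0.48,0],[-0.024,0,-0.08],1],[[0,0.6,0],[-0.03,0,-0.1],1],[[0,0.72,0],[-0.036,0,-0.12],0.8],[[0,0.84,0],[-0.042,0,-0.14],0.7],[[0,0.96,0],[-0.047,0,-0.16],0.7],[[0,1.08,0],[-0.052,0,-0.18],0.7],[[0,1.2,0],[-0.057,0,-0.202],0.7]]'

```text
time: 0.98
eef_pos: [0.4714, 0.0573, 0.2302]
tcp_rot: [-0.129, 0.696, -0.695, 0.127]
contact_force: [-0.6, 0.5, 0.1]
opening: 0.699
```

```bash
cat > go.py <<'E'
# usage: print tool-frame delta to reach a TCP target pose
from h import *
np.set_printoptions(precision=4,suppress=True)
def scoopR(yaw,th):  # scoop axes in world; th lip-down
    x=np.array([np.cos(yaw)*np.cos(th),np.sin(yaw)*np.cos(th),np.sin(th)])
    y=np.array([-np.sin(yaw),np.cos(yaw),0]);return np.stack([x,y,np.cross(x,y)],1)
TS=np.array([[-1,0,0],[0,0,-1],[0,-1,0]],float).T # tool axes in scoop: tx=-xs, ty=-zs, tz=-ys
def toolR(yaw,th): return scoopR(yaw,th)@TS
def delta(st,p,Rt):
    R0=R.from_quat(st['tcp_rot']).as_matrix()
    return R.from_matrix(R0.T@Rt).as_rotvec(),R0.T@(np.array(p)-st['eef_pos'])
E
python3 - <<'E'
from go import *
st=ctrl.get_state();print(st['time'],st['eef_pos'],st['qpos'],st['contact_force'],st['opening'])
print(np.linalg.det(TS))
print(delta(st,[.472,.057,.23],toolR(np.radians(-5),0)))
E
```

```text
0.9833 [0.4714 0.0573 0.2302] [-0.0931 -0.1657  2.0529  0.0001  1.2567  1.1128] [-0.6445  0.5148  0.1291] 0.6986209898103595
1.0
(array([0.0007, 0.4521, 0.0023]), array([-0.0004,  0.0002,  0.0005]))
```

>>> jog_arm --deltas '[[[0,0.12,0],[0,0,0],0.7],[[0,0.24,0],[0,0,0],0.7],[[0,0.36,0],[0,0,0],0.7],[[0,0.452,0],[0,0,0],0.7],[[0,0.452,0],[0,0,0],0.7]]'

```text
time: 1.4
eef_pos: [0.4711, 0.0574, 0.23]
tcp_rot: [0.03, 0.707, -0.706, -0.032]
contact_force: [0.2, 0.2, 0.6]
opening: 0.696
```

```bash
cat > m4.py <<'E'
from go import *
st=ctrl.get_state();c=ctrl.read_camera('wrist');save(c['pixels'],'w1.png',1.5)
T=Tcam(c,st);P=cloud(c,T);H,S,V=cv2.split(cv2.cvtColor(c['pixels'],cv2.COLOR_BGR2HSV));ok=c['range_z']>0
m=(H>5)&(H<22)&(S>120)&(V>70)&ok&(np.hypot(P[...,0]-.472,P[...,1]-.057)<.05)
v,u=np.nonzero(m);p=P[m];print(m.sum(),u.min(),u.max(),v.min(),v.max(),p.min(0),p.max(0),np.median(p,0))
t=p[p[:,2]>.15];
if len(t)>5: print('top',len(t),t.mean(0),cv2.minAreaRect(t[:,:2].astype(np.float32)),t.max(0))
E
python3 m4.py
```

```text
553 252 267 175 213 [0.4606 0.0503 0.1112] [0.482  0.0637 0.1562] [0.4754 0.0566 0.1537]
top 405 [0.4716 0.057  0.1539] ((0.4713073968887329, 0.057134684175252914), (0.011636856012046337, 0.02088768780231476), 84.95962524414062) [0.4819 0.0637 0.1562]
```

View pics/w1.png

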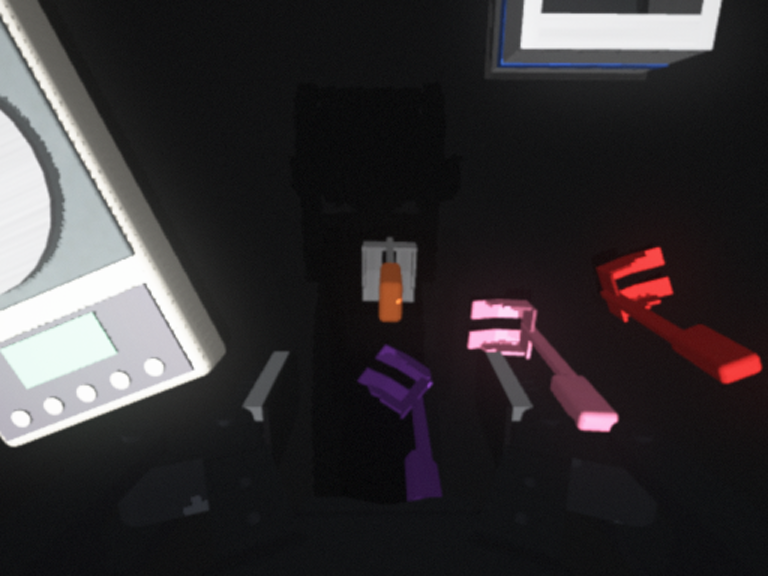

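The orange grip at wrist (390,290) lies centred between the fingers and aligned with them. I'll go down and grasp.

>>> jog_arm --deltas '[[[0,0,0],[0,0.025,0],0.7],[[0,0,0],[0,0.05,0],0.7],[[0,0,0],[0,0.075,0],0.7],[[0,0,0],[0,0.1,0],0.7],[[0,0,0],[0,0.118,0],0.7],[[0,0,0],[0,0.118,0],0.5],[[0,0,0],[0,0.118,0],0.2],[[0,0,0],[0,0.118,0],0.05],[[0,0,0],[0,0.118,0],0],[[0,0,0],[0,0.118,0],0]]' --force 100

```text
time: 2.28
eef_pos: [0.4722, 0.0573, 0.1139]
tcp_rot: [0.03, 0.707, -0.706, -0.03]
contact_force: [-0.5, -0.6, 0.8]
opening: 0.13
```

>>> jog_arm --deltas '[[[0,0,0],[0,0,0],0],[[0,0,0],[0,0,0],0],[[0,0,0],[0,0,0],0]]' --force 100

```text
time: 2.53
eef_pos: [0.4723, 0.0573, 0.1142]
tcp_rot: [0.03, 0.706, -0.706, -0.029]
contact_force: [-0.1, -0.6, -1.8]
opening: 0.127
```

```bash
cat >> go.py <<'E'
JO=np.array([.5242,-.3553]);JY=np.radians(16.6)
GOFF=np.array([.0008,-.0168,0]) # grip centre in tool frame
def tgt(L,zl,thd,y=.0108):
    """TCP pose for lip lower edge at jar x=L, z=zl (m), tilt thd deg"""
    th=np.radians(thd);Rs=scoopR(JY,th);lip=Rs@np.array([-.045,0,-.122])
    ex=np.array([np.cos(JY),np.sin(JY),0]);ey=np.array([-np.sin(JY),np.cos(JY),0])
    lw=np.r_[JO,0]+L*ex+y*ey+[0,0,zl];g=lw-lip;Rt=toolR(JY,th)
    return g-Rt@GOFF,Rt
def floor(x):
    x=abs(x);return .003+x*.006/.034 if x<.034 else .009+x-.034
def clear(L,zl,thd):
    th=np.radians(thd);f=lambda x,z:np.array([x*np.cos(th)-z*np.sin(th),x*np.sin(th)+z*np.cos(th)])
    l=f(-.045,-.122);o=[]
    for p in [(-.045,-.122),(-.021,-.131),(.004,-.131),(.0045,-.109)]:
        q=f(*p)-l+[L,zl];o+=[q[0]*1e3,(q[1]-floor(q[0]))*1e3]
    return np.round(o,1)
E
python3 - <<'E'
from go import *
st=ctrl.get_state()
p,Rt=tgt(-.03,.19,0);print(p);print(delta(st,p,Rt))
for a in [(.007,.036,40),(.013,.025,40),(.013,.007,40),(.0,.006,35),(-.015,.0075,25),(-.025,.009,18),(-.034,.0105,10),(-.040,.017,5),(-.040,.0185,0),(-.025,.03,0)]:print(a,clear(*a),tgt(*a)[0])
E
```

```text
[ 0.5363 -0.3404  0.2952]
(array([-0.0002, -0.3743, -0.0015]), array([-0.0976, -0.1809,  0.3909]))
(0.007, 0.036, 40) [ 7.  31.8 31.2 36.  50.3 35.3 36.6 66.2] [ 0.4966 -0.3522  0.146 ]
(0.013, 0.025, 40) [13.  19.7 37.2 21.4 56.3 18.3 42.6 49.2] [ 0.5024 -0.3505  0.135 ]
(0.013, 0.007, 40) [13.   1.7 37.2  3.4 56.3  0.3 42.6 31.2] [ 0.5024 -0.3505  0.117 ]
(0.0, 0.006, 35) [ 0.   3.  24.8  5.  45.3  6.4 33.1 36.2] [ 0.4992 -0.3515  0.1184]
(-0.015, 0.0075, 25) [-15.    1.9  10.6   4.6  33.2  11.2  24.4  32.9] [ 0.5039 -0.3501  0.1222]
(-0.025, 0.009, 18) [-25.    1.6   0.6   4.7  24.4   8.3  18.1  30.5] [ 0.5077 -0.3489  0.1232]
(-0.034, 0.0105, 10) [-34.    1.5  -8.8   1.3  15.8   4.4  12.5  26.7] [ 0.5142 -0.347   0.1221]
(-0.04, 0.017, 5) [-40.    2.  -15.3   4.4   9.6   7.6   8.2  29.8] [ 0.5177 -0.346   0.1258]
(-0.04, 0.0185, 0) [-40.    3.5 -16.    3.7   9.    4.9   9.5  26.8] [ 0.5267 -0.3433  0.1237]
(-0.025, 0.03, 0) [-25.   22.6  -1.   17.8  24.   13.8  24.5  35.7] [ 0.541  -0.339   0.1352]
```

>>> jog_arm --deltas '[[[0,0,0],[0,-0.02,0],0],[[0,0,0],[0,-0.05,0],0],[[0,0,0],[0,-0.085,0],0],[[0,0,0],[0,-0.12,0],0],[[0,0,0],[0,-0.155,0],0],[[0,0,0],[0,-0.19,0],0],[[0,-0.04,0],[-0.01,-0.2,0.035],0],[[0,-0.09,0],[-0.02,-0.2,0.07],0],[[0,-0.13,0],[-0.03,-0.2,0.105],0],[[0,-0.17,0],[-0.04,-0.2,0.14],0]]'

```text
time: 3.37
eef_pos: [0.5, -0.0868, 0.3147]
tcp_rot: [0.03, -0.706, 0.707, -0.032]
contact_force: [0.7, 0.6, -0.8]
opening: 0.124
```

Run:
```python
from go import *
st=ctrl.get_state();print(st['time'],st['eef_pos'],st['qpos'],st['contact_force'],st['opening'])
p,Rt=tgt(-.03,.19,0);print(p);print(delta(st,p,Rt))
p,Rt=tgt(-.01,.14,20);print(p);print(delta(st,p,Rt))
```

```text
3.3667 [ 0.5    -0.0868  0.3147] [-0.3724 -0.1463  1.8824  0.0007  1.403   1.1099] [ 0.6747  0.589  -0.8088] 0.12412403792060442
[ 0.5363 -0.3404  0.2952]
(array([-0.0007, -0.2013, -0.0025]), array([-0.0136,  0.0197,  0.2558]))
[ 0.5183 -0.3458  0.2545]
(array([-0.0358, -0.1992,  0.3454]), array([0.0048, 0.0603, 0.2595]))
```

>>> jog_arm --deltas '[[[0,-0.02,0],[-0.001,0,0.028],0],[[0,-0.04,0],[-0.003,0,0.056],0],[[0,-0.06,0],[-0.004,0,0.084],0],[[0,-0.08,0],[-0.006,0.0,0.112],0],[[0,-0.1,0],[-0.007,0.0,0.14],0],[[0,-0.12,0],[-0.008,0.0,0.17],0],[[0,-0.14,0],[-0.01,0.005,0.2],0],[[0,-0.16,0],[-0.011,0.01,0.225],0],[[0,-0.18,0],[-0.012,0.015,0.245],0],[[0,-0.2,0],[-0.0136,0.02,0.256],0]]'

```text
time: 4.2
eef_pos: [0.5358, -0.343, 0.2938]
tcp_rot: [0.101, -0.7, 0.7, -0.102]
contact_force: [0.1, 0.5, -1.8]
opening: 0.127
```

```bash
cat > look.py <<'E'
from go import *
import sys,pickle
k=sys.argv[1]
st=ctrl.get_state();print(st['time'],st['eef_pos'],st['qpos'],st['contact_force'],st['opening'])
for n in sys.argv[2:]:
    st=ctrl.get_state();c=ctrl.read_camera(n);save(c['pixels'],f'{n}_{k}.png',1.5);pickle.dump((c,st),open(f'{n}_{k}.pkl','wb'))
E
python3 look.py a side wrist
python3 - <<'E'
from go import *
st=ctrl.get_state()
for a in [(.007,.12,40),(-.02,.12,40)]:
  p,Rt=tgt(*a);print(p);print(delta(st,p,Rt))
E
```

```text
4.2 [ 0.5358 -0.343   0.2938] [-0.7291  0.1608  1.611   0.0008  1.3686  0.5541] [ 0.0582  0.4984 -1.791 ] 0.12744142618120738
[ 0.4966 -0.3522  0.23  ]
(array([ 0.0006, -0.0041,  0.6978]), array([ 0.0402,  0.0626, -0.0009]))
[ 0.4708 -0.36    0.23  ]
(array([ 0.0006, -0.0041,  0.6978]), array([ 0.0672,  0.0626, -0.0008]))
```

View pics/side_a.png

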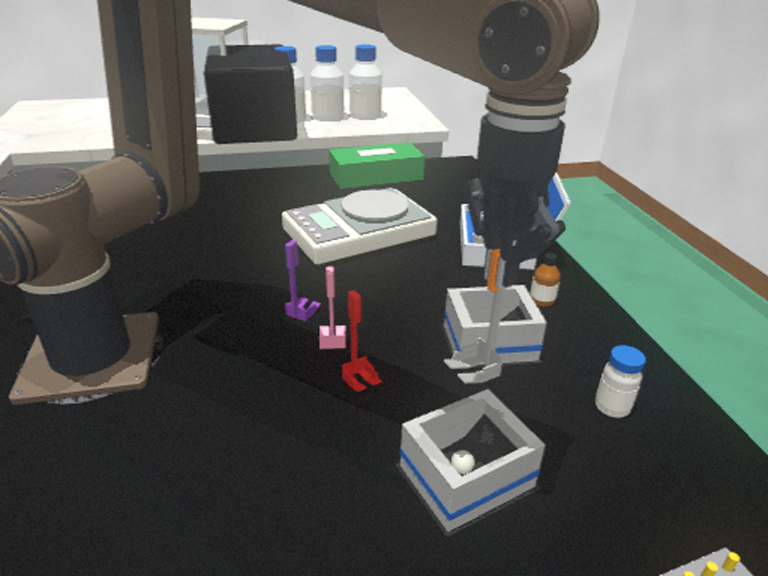

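View pics/wrist_a.png

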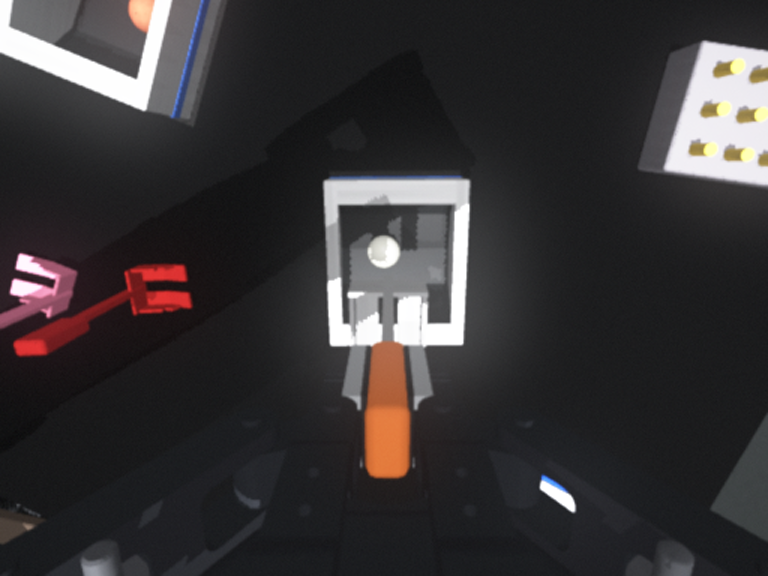

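The white ball at wrist (384,251) is in line with the scoop stem at (388,310), and the jar is square to the scoop. A quick check of the jar, the ball and the held scoop from this view:

```bash
cat > m5.py <<'E'
from go import *
import pickle
for n in ['wrist_a','side_a']:
    c,st=pickle.load(open(n+'.pkl','rb'));T=Tcam(c,st);P=cloud(c,T);H,S,V=cv2.split(cv2.cvtColor(c['pixels'],cv2.COLOR_BGR2HSV))
    near=(np.hypot(P[...,0]-.524,P[...,1]+.355)<.1)&(c['range_z']>0)
    m=near&(abs(P[...,2]-.08)<.004)
    print(n,'rim',m.sum(),np.median(P[m][:,2]),cv2.minAreaRect(P[m][:,:2].astype(np.float32)))
    m=near&(V>120)&(P[...,2]<.045)&(P[...,2]>.018)&(np.hypot(P[...,0]-.521,P[...,1]+.345)<.02)
    v,u=np.nonzero(m);print(m.sum(),u.mean(),v.mean(),onz(c,T,u.mean(),v.mean(),.0182))
    Pt=(P-st['eef_pos'])@R.from_quat(st['tcp_rot']).as_matrix()
    m=(c['range_z']>0)&(np.abs(Pt[...,2])<.035)&(Pt[...,1]>.05)&(Pt[...,1]<.14)&(np.abs(Pt[...,0])<.07)
    p=Pt[m];print('scoop in tool',m.sum(),p.min(0),p.max(0))
    m2=m&(Pt[...,1]<.088); p=Pt[m2]; print('stem mean',np.median(p,0),p.min(0),p.max(0))
    m2=m&(Pt[...,1]>.092);p=Pt[m2];print('bowl',cv2.minAreaRect(p[:,[0,2]].astype(np.float32)),p.max(0))
E
python3 m5.py
```

```text
wrist_a rim 3464 0.07943421744902743 ((0.524315357208252, -0.3533981740474701), (0.13590341806411743, 0.11236169934272766), 16.70567512512207)
341 255.0439882697947 166.9941348973607 [ 0.5215 -0.3428  0.0182]
scoop in tool 1876 [-0.0077  0.0505 -0.0225] [0.0369 0.1154 0.0207]
stem mean [-0.007   0.0759 -0.0009] [-0.0077  0.0505 -0.0217] [0.0001 0.088  0.0199]
bowl ((0.014824100770056248, -0.0009329598397016525), (0.044097378849983215, 0.04312345013022423), 0.16187189519405365) [0.0369 0.1154 0.0207]
side_a rim 1563 0.0796801545136937 ((0.5240558385848999, -0.3551333248615265), (0.13872146606445312, 0.1152932196855545), 17.137924194335938)
162 308.1666666666667 306.7716049382716 [ 0.5221 -0.3436  0.0182]
scoop in tool 773 [-0.0071  0.0503 -0.0223] [0.0487 0.1155 0.0238]
stem mean [0.0005 0.0695 0.0027] [-0.0071  0.0503 -0.0189] [0.0048 0.0879 0.0183]
bowl ((0.02306838519871235, 0.0007656309753656387), (0.045830436050891876, 0.05053236708045006), 89.06388092041016) [0.0487 0.1155 0.0238]
```

>>> jog_arm --deltas '[[[0,0,0.1],[0.006,0.009,0],0],[[0,0,0.2],[0.012,0.018,0],0],[[0,0,0.3],[0.018,0.027,0],0],[[0,0,0.4],[0.024,0.036,0],0],[[0,0,0.5],[0.029,0.045,0],0],[[0,0,0.6],[0.035,0.054,0],0],[[0,-0.004,0.698],[0.04,0.0626,0],0],[[0,-0.004,0.698],[0.04,0.0626,0],0],[[0,-0.004,0.698],[0.04,0.0626,0],0]]'

```text
time: 5.05
eef_pos: [0.4961, -0.3522, 0.2287]
tcp_rot: [0.143, 0.694, -0.622, 0.334]
contact_force: [0.2, 0.4, -1.0]
opening: 0.128
```

```bash
sed -i 's/JO=np.array.*;JY/JO=np.array([.5243,-.3542]);JY/; s/radians(16.6)/radians(16.8)/' go.py; python3 look.py b side
python3 - <<'E'
from go import *
st=ctrl.get_state()
for a in [(.007,.12,40),(.007,.06,40),(.007,.036,40),(.013,.025,40),(.013,.0085,40)]:
  p,Rt=tgt(*a);print(a,p,clear(*a));print(delta(st,p,Rt))
E
```

```text
5.05 [ 0.4961 -0.3522  0.2287] [-1.053   0.0162  1.996   0.7792  1.0966 -0.1285] [ 0.2224  0.4212 -0.9955] 0.12842028407643846
(0.007, 0.12, 40) [ 0.4967 -0.3512  0.23  ] [  7.  115.8  31.2 120.   50.3 119.3  36.6 150.2]
(array([-0.0016, -0.0031,  0.0011]), array([ 0.0004,  0.0004, -0.0015]))
(0.007, 0.06, 40) [ 0.4967 -0.3512  0.17  ] [ 7.  55.8 31.2 60.  50.3 59.3 36.6 90.2]
(array([-0.0016, -0.0031,  0.0011]), array([ 0.0389,  0.0464, -0.0015]))
(0.007, 0.036, 40) [ 0.4967 -0.3512  0.146 ] [ 7.  31.8 31.2 36.  50.3 35.3 36.6 66.2]
(array([-0.0016, -0.0031,  0.0011]), array([ 0.0543,  0.0648, -0.0015]))
(0.013, 0.025, 40) [ 0.5025 -0.3495  0.135 ] [13.  19.7 37.2 21.4 56.3 18.3 42.6 49.2]
(array([-0.0016, -0.0031,  0.0011]), array([ 0.0567,  0.0771, -0.0015]))
(0.013, 0.0085, 40) [ 0.5025 -0.3495  0.1185] [13.   3.2 37.2  4.9 56.3  1.8 42.6 32.7]
(array([-0.0016, -0.0031,  0.0011]), array([ 0.0673,  0.0897, -0.0015]))
```

View pics/side_b.png

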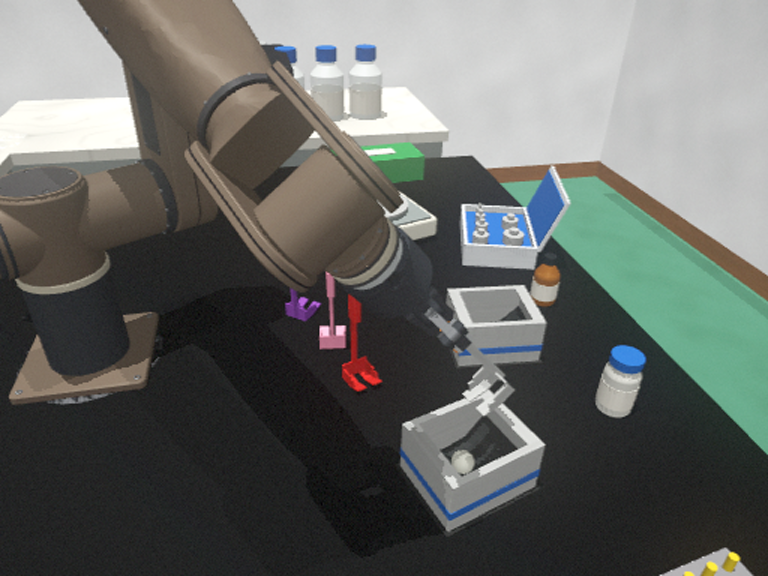

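Run:
```python
from go import *
st=ctrl.get_state()
for a in [(.002,.10,40),(.002,.07,40),(.002,.05,40),(.002,.039,40),(.007,.036,40),(.013,.031,40),(.015,.022,40),(.015,.014,40)]:
  p,Rt=tgt(*a);print(a,clear(*a),*delta(st,p,Rt))
```

```text
(0.002, 0.1, 40) [  2.   96.6  26.2 100.9  45.3 104.3  31.6 133.2] [-0.0016 -0.0031  0.0011] [ 0.017   0.0125 -0.0015]
(0.002, 0.07, 40) [  2.   66.6  26.2  70.9  45.3  74.3  31.6 103.2] [-0.0016 -0.0031  0.0011] [ 0.0363  0.0355 -0.0015]
(0.002, 0.05, 40) [ 2.  46.6 26.2 50.9 45.3 54.3 31.6 83.2] [-0.0016 -0.0031  0.0011] [ 0.0491  0.0508 -0.0015]
(0.002, 0.039, 40) [ 2.  35.6 26.2 39.9 45.3 43.3 31.6 72.2] [-0.0016 -0.0031  0.0011] [ 0.0562  0.0593 -0.0015]
(0.007, 0.036, 40) [ 7.  31.8 31.2 36.  50.3 35.3 36.6 66.2] [-0.0016 -0.0031  0.0011] [ 0.0543  0.0648 -0.0015]
(0.013, 0.031, 40) [13.  25.7 37.2 27.4 56.3 24.3 42.6 55.2] [-0.0016 -0.0031  0.0011] [ 0.0529  0.0725 -0.0015]
(0.015, 0.022, 40) [15.  16.4 39.2 16.4 58.3 13.3 44.6 44.2] [-0.0016 -0.0031  0.0011] [ 0.0571  0.0807 -0.0015]
(0.015, 0.014, 40) [15.   8.4 39.2  8.4 58.3  5.3 44.6 36.2] [-0.0016 -0.0031  0.0011] [ 0.0623  0.0868 -0.0015]
```

>>> jog_arm --deltas '[[[0,-0.003,0],[0.009,0.006,-0.001],0],[[0,-0.003,0],[0.017,0.0125,-0.0015],0],[[0,-0.003,0],[0.027,0.024,-0.0015],0],[[0,-0.003,0],[0.036,0.0355,-0.0015],0],[[0,-0.003,0],[0.043,0.0435,-0.0015],0],[[0,-0.003,0],[0.049,0.051,-0.0015],0],[[0,-0.003,0],[0.053,0.056,-0.0015],0],[[0,-0.003,0],[0.056,0.059,-0.0015],0],[[0,-0.003,0],[0.056,0.059,-0.0015],0]]'

```text
time: 5.85
eef_pos: [0.4917, -0.3523, 0.1482]
tcp_rot: [0.142, 0.693, -0.622, 0.335]
contact_force: [-0.6, -0.4, -0.9]
opening: 0.127
```

```bash
python3 look.py c side wrist
python3 - <<'E'
from go import *
c=cv2.imread('pics/side_c.png');cv2.imwrite('pics/side_c2.png',cv2.resize(c[340:560,360:600],None,fx=2.5,fy=2.5))
st=ctrl.get_state()
for a in [(.002,.039,40),(.007,.036,40),(.013,.031,40),(.015,.022,40),(.015,.014,40)]:
  p,Rt=tgt(*a);print(a,clear(*a),*delta(st,p,Rt))
E
```

```text
5.85 [ 0.4917 -0.3523  0.1482] [-1.0607  0.1189  2.053   0.8463  0.991  -0.2731] [-0.6013 -0.4307 -0.901 ] 0.12696910319952648
(0.002, 0.039, 40) [ 2.  35.6 26.2 39.9 45.3 43.3 31.6 72.2] [-0.0021  0.      0.0008] [ 0.0005  0.0005 -0.0003]
(0.007, 0.036, 40) [ 7.  31.8 31.2 36.  50.3 35.3 36.6 66.2] [-0.0021  0.      0.0008] [-0.0014  0.006  -0.0003]
(0.013, 0.031, 40) [13.  25.7 37.2 27.4 56.3 24.3 42.6 55.2] [-0.0021  0.      0.0008] [-0.0028  0.0137 -0.0003]
(0.015, 0.022, 40) [15.  16.4 39.2 16.4 58.3 13.3 44.6 44.2] [-0.0021  0.      0.0008] [ 0.0014  0.0218 -0.0003]
(0.015, 0.014, 40) [15.   8.4 39.2  8.4 58.3  5.3 44.6 36.2] [-0.0021  0.      0.0008] [ 0.0066  0.028  -0.0004]
```

View pics/side_c2.png

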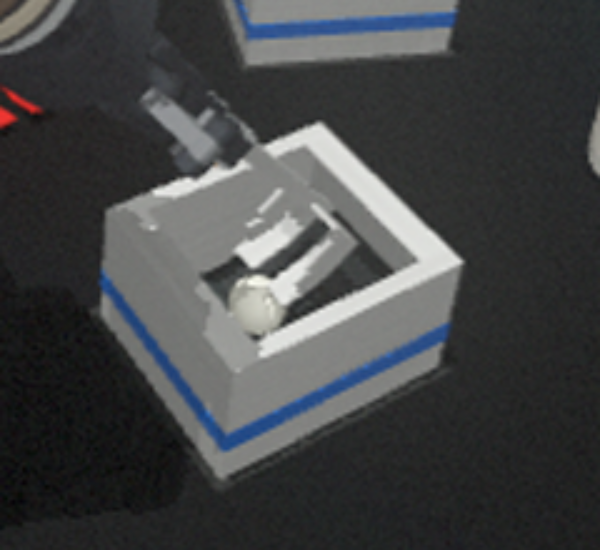

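View pics/wrist_c.png

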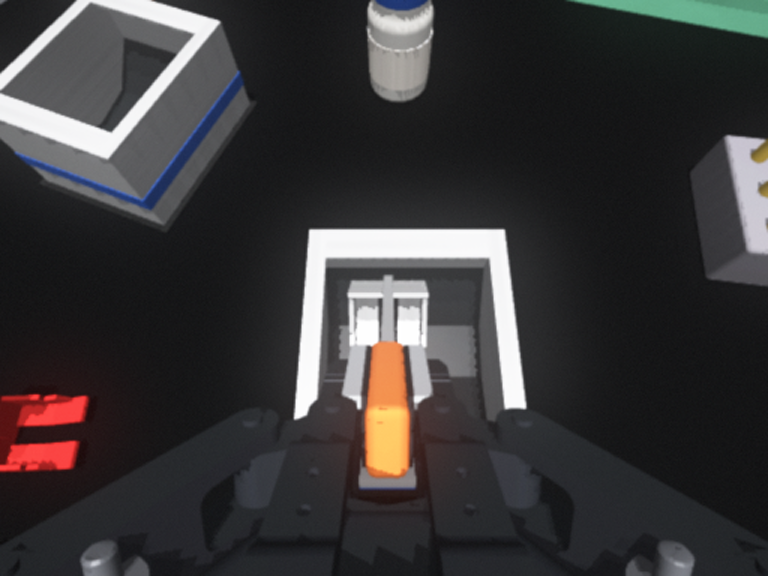

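The scoop has passed through the mouth without contact, with its lip just above and beside the ball at side crop (258,303). I'll continue down behind the ball.

>>> jog_arm --deltas '[[[0,0,0],[-0.0014,0.006,0],0],[[0,0,0],[-0.0028,0.0137,0],0],[[0,0,0],[-0.001,0.018,0],0],[[0,0,0],[0.0014,0.022,0],0],[[0,0,0],[0.004,0.025,0],0],[[0,0,0],[0.0066,0.028,0],0],[[0,0,0],[0.0066,0.028,0],0]]'

```text
time: 6.53
eef_pos: [0.5041, -0.3487, 0.1227]
tcp_rot: [0.142, 0.693, -0.622, 0.335]
contact_force: [0.5, 0.3, -0.5]
opening: 0.128
```

```bash
python3 look.py d side
python3 - <<'E'
from go import *
c=cv2.imread('pics/side_d.png');cv2.imwrite('pics/side_d2.png',cv2.resize(c[340:560,360:600],None,fx=2.5,fy=2.5))
st=ctrl.get_state()
for a in [(.015,.014,40),(.010,.011,38),(.005,.0075,36),(.0,.006,34),(-.005,.0065,31),(-.01,.007,28),(-.015,.0075,24),(-.020,.0085,20),(-.025,.0095,17),(-.030,.0105,13),(-.034,.0115,10)]:
  p,Rt=tgt(*a);print(a,clear(*a),*delta(st,p,Rt))
E
```

```text
6.5333 [ 0.5041 -0.3487  0.1227] [-1.0364  0.1708  2.0502  0.8776  0.9437 -0.3032] [ 0.5158  0.2666 -0.5135] 0.12809236554006997
(0.015, 0.014, 40) [15.   8.4 39.2  8.4 58.3  5.3 44.6 36.2] [-0.001  -0.0008  0.0014] [-0.0007 -0.0006  0.0001]
(0.01, 0.011, 38) [10.   6.2 34.5  9.2 54.2  4.9 41.  35.7] [-0.001  -0.0008 -0.0335] [0.0014 0.0002 0.0001]
(0.005, 0.0075, 36) [ 5.   3.6 29.7  6.1 49.9  4.1 37.4 34.7] [-0.001  -0.0008 -0.0684] [0.0039 0.0015 0.0001]
(0.0, 0.006, 34) [ 0.   3.  24.9  4.6 45.7  5.3 33.8 35.5] [-0.001  -0.0008 -0.1033] [0.0051 0.0013 0.0001]
(-0.005, 0.0065, 31) [-5.   2.6 20.2  4.6 41.6  7.4 30.7 34.7] [-0.001  -0.0009 -0.1557] [0.0035 0.0008 0.0001]
(-0.01, 0.007, 28) [-10.    2.2  15.4   4.6  37.5   9.6  27.6  33.8] [-0.0009 -0.0009 -0.208 ] [0.002  0.0006 0.0001]
(-0.015, 0.0075, 24) [-15.    1.9  10.6   4.2  33.4  10.3  24.9  32.1] [-0.0009 -0.0009 -0.2778] [-0.0008  0.0018  0.    ]
(-0.02, 0.0085, 20) [-20.    2.    5.6   4.3  29.1   8.7  22.1  30.8] [-0.0009 -0.0009 -0.3477] [-0.0036  0.0032  0.    ]
(-0.025, 0.0095, 17) [-25.    2.1   0.6   4.8  24.5   7.9  18.5  30.1] [-0.0008 -0.001  -0.4   ] [-0.0047  0.0034  0.    ]
(-0.03, 0.0105, 13) [-30.    2.2  -4.6   3.3  19.8   6.3  15.3  28.6] [-0.0008 -0.001  -0.4698] [-0.0068  0.0055  0.    ]
(-0.034, 0.0115, 10) [-34.    2.5  -8.8   2.3  15.8   5.4  12.5  27.7] [-0.0008 -0.001  -0.5222] [-0.0081  0.0068  0.    ]
```

View pics/side_d2.png

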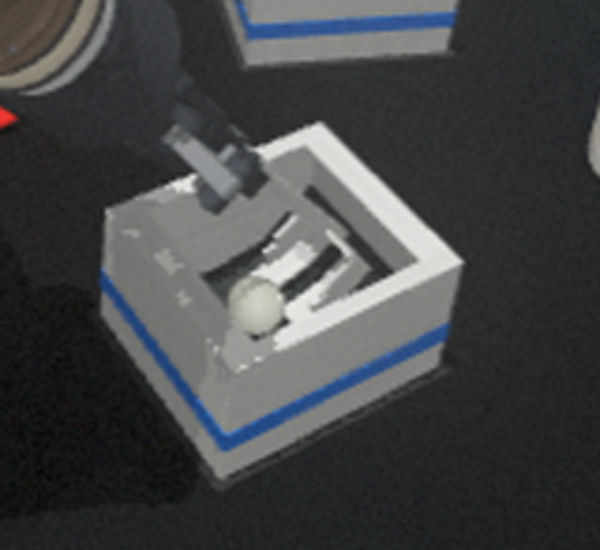

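>>> jog_arm --deltas '[[[0,0,-0.034],[0.0014,0,0],0],[[0,0,-0.068],[0.0039,0.0015,0],0],[[0,0,-0.103],[0.0051,0.0013,0],0],[[0,0,-0.156],[0.0035,0.0008,0],0],[[0,0,-0.208],[0.002,0.0006,0],0],[[0,0,-0.278],[-0.0008,0.0018,0],0],[[0,0,-0.348],[-0.0036,0.0032,0],0],[[0,0,-0.4],[-0.0047,0.0034,0],0],[[0,0,-0.47],[-0.0068,0.0055,0],0],[[0,0,-0.522],[-0.0081,0.0068,0],0]]'

```text
time: 7.42
eef_pos: [0.5146, -0.3458, 0.1235]
tcp_rot: [-0.042, 0.706, -0.688, 0.163]
contact_force: [-0.1, 0.5, -1.9]
opening: 0.125
```

```bash
python3 look.py e side wrist
python3 - <<'E'
from go import *
c=cv2.imread('pics/side_e.png');cv2.imwrite('pics/side_e2.png',cv2.resize(c[340:560,360:600],None,fx=2.5,fy=2.5))
st=ctrl.get_state()
for a in [(-.034,.0115,10),(-.038,.016,8),(-.042,.02,5),(-.042,.022,0),(-.042,.024,-4),(-.03,.035,-4),(-.025,.06,-4),(-.025,.1,-4)]:
  p,Rt=tgt(*a);print(a,clear(*a),*delta(st,p,Rt))
E
```

```text
7.4167 [ 0.5146 -0.3458  0.1235] [-0.8179  0.2251  1.867   0.1854  0.9797  0.363 ] [-0.0895  0.4875 -1.9271] 0.12543217923310057
(-0.034, 0.0115, 10) [-34.    2.5  -8.8   2.3  15.8   5.4  12.5  27.7] [-0.0007  0.0008 -0.0009] [0.0014 0.0003 0.0001]
(-0.038, 0.016, 8) [-38.    3.  -13.    5.1  11.8   8.8   9.2  31.1] [-0.0008  0.0008 -0.0358] [ 0.0009 -0.0032  0.0001]
(-0.042, 0.02, 5) [-42.    3.  -17.3   7.1   7.6  11.    6.2  33.2] [-0.0008  0.0007 -0.0881] [-0.0012 -0.0051  0.0001]
(-0.042, 0.022, 0) [-42.    5.  -18.    6.8   7.    8.8   7.5  30.7] [-0.0008  0.0007 -0.1754] [-0.0101 -0.0019  0.0001]
(-0.042, 0.024, -4) [-42.    7.  -18.7   7.1   6.3   7.5   8.3  29.1] [-0.0008  0.0007 -0.2452] [-0.017   0.0008  0.0001]
(-0.03, 0.035, -4) [-30.   26.7  -6.7  20.2  18.3  16.4  20.3  37.9] [-0.0008  0.0007 -0.2452] [-0.0307 -0.0079  0.0001]
(-0.025, 0.06, -4) [-25.   52.6  -1.7  46.1  23.3  40.5  25.3  62.1] [-0.0008  0.0007 -0.2452] [-0.04   -0.0317  0.0001]
(-0.025, 0.1, -4) [-25.   92.6  -1.7  86.1  23.3  80.5  25.3 102.1] [-0.0008  0.0007 -0.2452] [-0.047  -0.0711  0.0002]
```

View pics/side_e2.png

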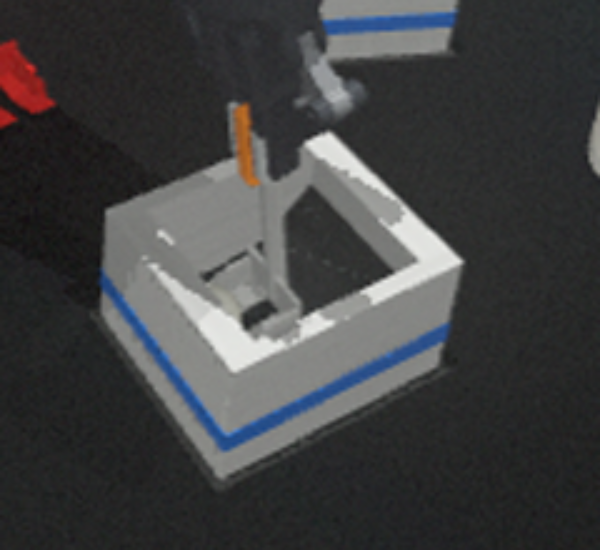

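View pics/wrist_e.png

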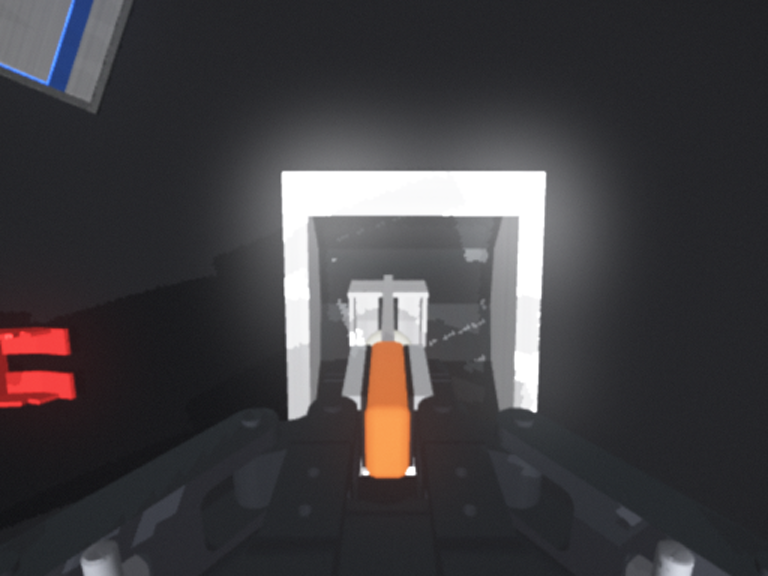

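The ball is at the lip, between the prongs: pale spot at side crop (225,295), wrist (388,338). I'll push on up the slope and tip back.

>>> jog_arm --deltas '[[[0,0,-0.018],[0.0015,-0.001,0],0],[[0,0,-0.036],[0.001,-0.0032,0],0],[[0,0,-0.06],[0,-0.004,0],0],[[0,0,-0.088],[-0.0012,-0.005,0],0],[[0,0,-0.13],[-0.0056,-0.0035,0],0],[[0,0,-0.175],[-0.01,-0.002,0],0],[[0,0,-0.21],[-0.0135,-0.0005,0],0],[[0,0,-0.245],[-0.017,0.0008,0],0],[[0,0,-0.245],[-0.017,0.0008,0],0]]'

```text
time: 8.27
eef_pos: [0.5323, -0.3403, 0.1254]
tcp_rot: [0.128, -0.695, 0.703, -0.079]
contact_force: [-0.8, 0.5, -1.7]
opening: 0.124
```

```bash
python3 look.py f side wrist
python3 - <<'E'
from go import *
c=cv2.imread('pics/side_f.png');cv2.imwrite('pics/side_f2.png',cv2.resize(c[340:560,360:600],None,fx=2.5,fy=2.5))
st=ctrl.get_state()
for a in [(-.042,.024,-4),(-.03,.035,-4),(-.025,.06,-4),(-.025,.1,-4)]:
  p,Rt=tgt(*a);print(a,clear(*a),*delta(st,p,Rt))
E
```

```text
8.2667 [ 0.5323 -0.3403  0.1254] [-0.7056  0.3197  1.7393 -0.0656  1.121   0.6006] [-0.7705  0.5107 -1.6715] 0.12435107173206515
(-0.042, 0.024, -4) [-42.    7.  -18.7   7.1   6.3   7.5   8.3  29.1] [-0.0002  0.0006 -0.0005] [-0.0003 -0.0003  0.0002]
(-0.03, 0.035, -4) [-30.   26.7  -6.7  20.2  18.3  16.4  20.3  37.9] [-0.0002  0.0006 -0.0005] [-0.0115 -0.0121  0.0002]
(-0.025, 0.06, -4) [-25.   52.6  -1.7  46.1  23.3  40.5  25.3  62.1] [-0.0002  0.0006 -0.0005] [-0.0147 -0.0374  0.0002]
(-0.025, 0.1, -4) [-25.   92.6  -1.7  86.1  23.3  80.5  25.3 102.1] [-0.0002  0.0006 -0.0005] [-0.012  -0.0773  0.0002]
```

View pics/side_f2.png

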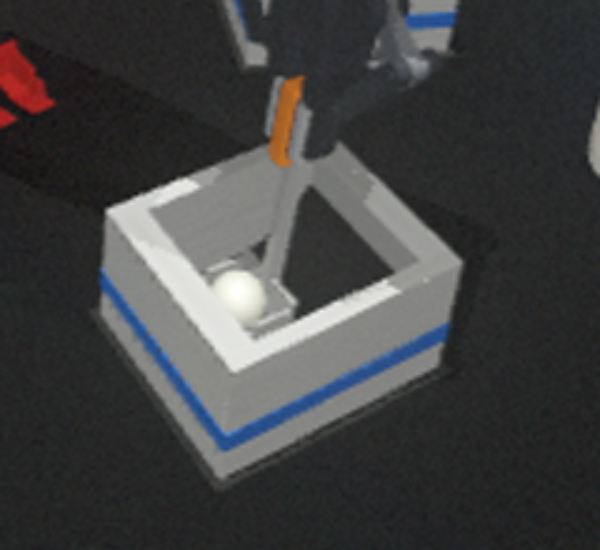

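View pics/wrist_f.png

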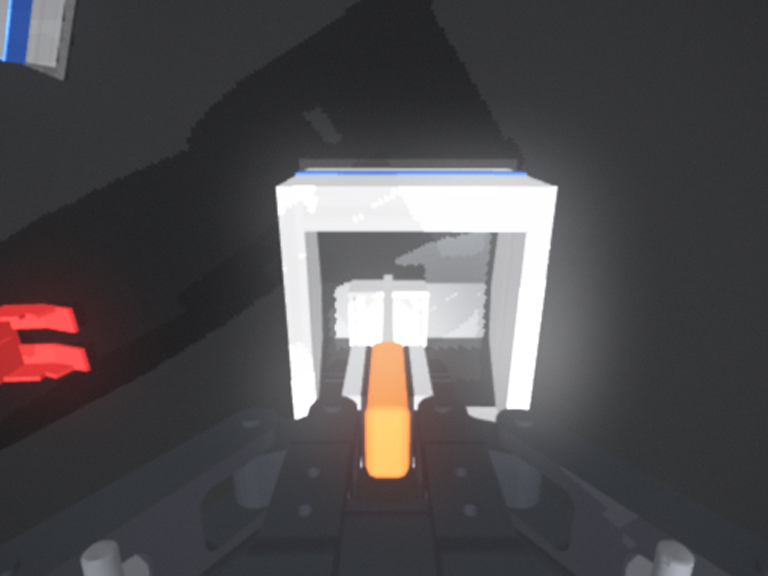

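```bash
cat > ball.py <<'E'
from go import *
import pickle,sys
from scipy.optimize import least_squares
def ball(c,st,z0):
    T=Tcam(c,st);P=cloud(c,T);H,S,V=cv2.split(cv2.cvtColor(c['pixels'],cv2.COLOR_BGR2HSV))
    Rt=R.from_quat(st['tcp_rot']).as_matrix()
    g=st['eef_pos']+Rt@GOFF;Rs=Rt@TS.T
    Q=(P-g)@Rs
    m=(V>120)&(c['range_z']>0)&(Q[...,2]<-.09)&(Q[...,2]>-.14)&(abs(Q[...,1])<.03)&(Q[...,0]>-.08)&(Q[...,0]<.01)&(H>15)&(H<45)&(S>12)
    n,lab,s,cen=cv2.connectedComponentsWithStats(m.astype(np.uint8))
    if n<2: return None
    i=1+np.argmax(s[1:,4]);p=P[lab==i]
    b0=p.mean(0)
    f=least_squares(lambda q:np.linalg.norm(p-q,axis=1)-.015,b0-[0,0,.01],loss='soft_l1',f_scale=.001)
    return s[i],f.x,(f.x-g)@Rs,np.abs(f.fun).mean()
if __name__=='__main__':
    for n in sys.argv[1:]:
        c,st=pickle.load(open(n+'.pkl','rb'));print(n,ball(c,st,0))
E
python3 ball.py side_f
python3 - <<'E'
import pickle;from h import *
c,st=pickle.load(open('side_f.pkl','rb'));p=c['pixels'];h=cv2.cvtColor(p,cv2.COLOR_BGR2HSV)
print(h[302:318:3,300:322:3])
E
```

```text
side_f (array([299, 299,  12,  15,  66], dtype=int32), array([ 0.5084, -0.3481,  0.0288]), array([-0.0175, -0.0005, -0.115 ]), np.float64(0.0008934486453801843))
[[[ 35  12 247]
  [ 30   3 255]
  [ 30  12 243]
  [ 30  11 187]
  [ 50   5 146]
  [ 45   6  87]
  [ 60  14  54]
  [ 80  16  49]]

 [[ 33  12 248]
  [ 30   4 255]
  [ 30  13 244]
  [ 33  13 217]
  [ 45   7 145]
  [ 40   6 131]
  [ 60   3  83]
  [ 75  10  52]]

 [[ 35  13 232]
  [ 33  13 242]
  [ 33  13 232]
  [ 33  15 200]
  [ 60   3 147]
  [ 30   3 148]
  [ 50   6 123]
  [ 90   5  50]]

 [[ 45   2 228]
  [ 33  13 210]
  [ 33  14 197]
  [ 34  14 150]
  [ 45   5 204]
  [ 30   6 135]
  [ 60   9  86]
  [ 45   5 217]]

 [[ 53   4 228]
  [ 38   4 229]
  [ 40  11 134]
  [ 30   4 135]
  [ 38   7 138]
  [ 30   5 221]
  [ 30   3 225]
  [ 40   3 225]]

 [[ 45   4 229]
  [ 45   4 228]
  [ 38   4 231]
  [ 45   2 221]
  [ 45   4 227]
  [ 50   3 228]
  [ 40   3 227]
  [ 15   3 152]]]
```

The ball sits at (-17.5, -0.5, -115) mm in the scoop frame, so it is in the bowl. I'll lift now.

>>> jog_arm --deltas '[[[0,0,0],[-0.006,-0.006,0],0],[[0,0,0],[-0.0115,-0.012,0],0],[[0,0,0],[-0.014,-0.024,0],0],[[0,0,0],[-0.0145,-0.037,0],0],[[0,0,0],[-0.0138,-0.05,0],0],[[0,0,0],[-0.013,-0.063,0],0],[[0,0,0],[-0.012,-0.077,0],0],[[0,0,0.02],[-0.011,-0.095,0],0],[[0,0,0.04],[-0.01,-0.115,0],0],[[0,0,0.06],[-0.01,-0.135,0],0]]'

```text
time: 9.2
eef_pos: [0.5497, -0.335, 0.2618]
tcp_rot: [0.106, -0.699, 0.7, -0.101]
contact_force: [1.0, 0.3, -1.9]
opening: 0.126
```

>>> jog_arm --deltas '[[[0,0,0],[0,-0.015,0],0],[[0,0,0],[0,-0.03,0],0],[[0,0,0],[0,-0.035,0],0]]'

```text
time: 9.45
eef_pos: [0.5508, -0.3359, 0.3024]
tcp_rot: [0.104, -0.697, 0.702, -0.103]
contact_force: [-0.3, -0.0, -1.8]
opening: 0.128
```

```bash
python3 look.py g side scene; python3 ball.py side_g scene_g
```

```text
9.45 [ 0.5508 -0.3359  0.3024] [-0.7025  0.1753  1.5792 -0.0059  1.3828  0.576 ] [-0.2693 -0.0436 -1.8407] 0.1281627936344902
side_g (array([316, 224,  18,  17, 160], dtype=int32), array([ 0.533 , -0.3426,  0.2044]), array([-0.0179, -0.0006, -0.1149]), np.float64(0.0006444357523269666))
scene_g (array([132, 127,   8,   7,  41], dtype=int32), array([ 0.5342, -0.341 ,  0.2042]), array([-0.0164,  0.0006, -0.1146]), np.float64(0.0012666297793695923))
```

View pics/side_g.png

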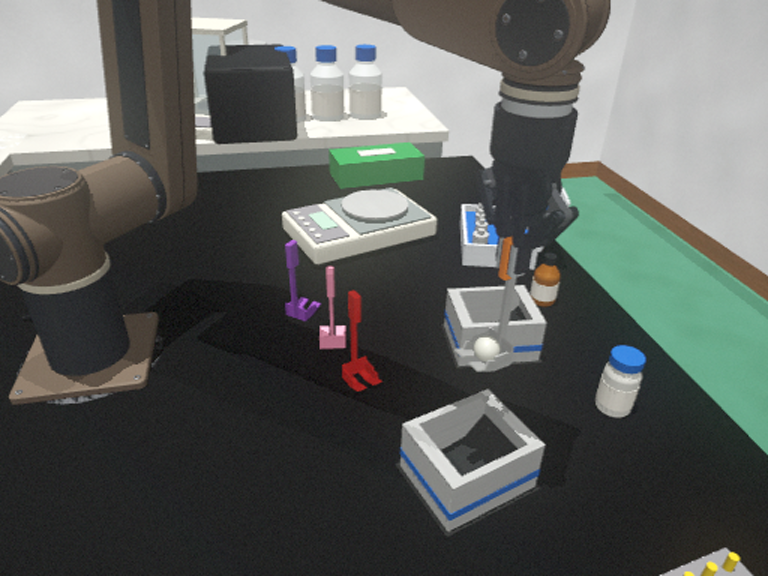

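```bash
cat > pan.py <<'E'
from go import *
import pickle,sys
for n in ['scene0','side0','scene_g','side_g']:
    c,st=pickle.load(open(n+'.pkl','rb'));T=Tcam(c,st);P=cloud(c,T)
    m=(c['range_z']>0)&(abs(P[...,2]-.0755)<.004)&(np.hypot(P[...,0]-.55,P[...,1]-.345)<.1)
    m=cv2.morphologyEx(m.astype(np.uint8),cv2.MORPH_OPEN,np.ones((3,3),np.uint8))>0
    k,lab,s,cen=cv2.connectedComponentsWithStats(m.astype(np.uint8));i=1+np.argmax(s[1:,4])
    cs,_=cv2.findContours((lab==i).astype(np.uint8),cv2.RETR_EXTERNAL,cv2.CHAIN_APPROX_NONE)
    q=max(cs,key=len)[:,0];w=np.array([onz(c,T,u,v,.075)[:2] for u,v in q]).astype(np.float32)
    print(n,s[i,4],np.median(P[lab==i][:,2]),cv2.fitEllipse(w),cv2.minEnclosingCircle(w))
E
python3 pan.py
python3 - <<'E'
from go import *
st=ctrl.get_state()
yaw=JY;xs=np.array([np.cos(yaw),np.sin(yaw),0])
g=np.array([.548,.3465,.131+.075+.07])+.017*xs
Rt=toolR(yaw,0);print(g-Rt@GOFF,delta(st,g-Rt@GOFF,Rt))
E
```

```text
scene0 3975 0.07526559904908026 ((0.5477033257484436, 0.3474396765232086), (0.14728260040283203, 0.14882740378379822), 98.43379974365234) ((0.5476321578025818, 0.34739795327186584), 0.07577207684516907)
side0 610 0.07384418569269513 ((0.5456536412239075, 0.33830058574676514), (0.13876985013484955, 0.14206205308437347), 83.69511413574219) ((0.545814037322998, 0.3400436043739319), 0.07575313001871109)
scene_g 3969 0.07525820246936965 ((0.5477441549301147, 0.34759342670440674), (0.14685599505901337, 0.1489495486021042), 86.47454071044922) ((0.5478311777114868, 0.3466859459877014), 0.07590685039758682)
side_g 647 0.07382719622837763 ((0.5452116131782532, 0.3401293456554413), (0.14006701111793518, 0.14764286577701569), 92.77313232421875) ((0.54543137550354, 0.3402635157108307), 0.07654295116662979)
[0.565  0.3516 0.2592] (array([-0.0045,  0.0003,  0.0043]), array([-0.2129,  0.0368, -0.6538]))
```

>>> jog_arm --deltas '[[[0,0,0],[-0.002,0,-0.006],0],[[0,0,0],[-0.006,0,-0.018],0],[[0,0,0],[-0.012,0,-0.036],0],[[0,0,0],[-0.019,0,-0.058],0],[[0,0,0],[-0.027,0,-0.083],0],[[0,0,0],[-0.036,0,-0.11],0],[[0,0,0],[-0.0445,0,-0.137],0],[[0,0,0],[-0.0535,0,-0.165],0],[[0,0,0],[-0.0625,0,-0.192],0],[[0,0,0],[-0.0715,0,-0.22],0]]'

```text
time: 10.38
eef_pos: [0.5542, -0.1009, 0.2975]
tcp_rot: [0.106, -0.698, 0.701, -0.102]
contact_force: [-0.0, -0.2, -1.5]
opening: 0.127
```

>>> jog_arm --deltas '[[[0,0,0],[-0.009,0,-0.027],0],[[0,0,0],[-0.0175,0,-0.054],0],[[0,0,0],[-0.0265,0,-0.081],0],[[0,0,0],[-0.035,0,-0.108],0],[[0,0,0],[-0.044,0,-0.135],0],[[0,0,0],[-0.053,0,-0.162],0],[[0,0,0],[-0.0615,0,-0.189],0],[[0,0,0],[-0.0705,0,-0.216],0],[[0,0,0],[-0.079,0,-0.243],0],[[0,0,0],[-0.088,0,-0.27],0]]'

```text
time: 11.22
eef_pos: [0.558, 0.1859, 0.2952]
tcp_rot: [0.107, -0.698, 0.7, -0.102]
contact_force: [0.5, -0.0, -1.4]
opening: 0.124
```

```bash
cat > d.py <<'E'
from go import *
st=ctrl.get_state();print(st['time'],st['eef_pos'],st['qpos'],st['contact_force'])
yaw=JY;xs=np.array([np.cos(yaw),np.sin(yaw),0]);Rt=toolR(yaw,0)
for z in (.07,.02,0):
    g=np.array([.547,.346,.131+.075+z])+.017*xs
    print(z,g-Rt@GOFF,*delta(st,g-Rt@GOFF,Rt))
E
python3 d.py
```

```text
11.2167 [0.558  0.1859 0.2952] [ 0.1505  0.0574  1.7209 -0.003   1.3705  1.4258] [ 0.5406 -0.0204 -1.3598]
0.07 [0.564  0.3511 0.2592] [-0.0019  0.0028  0.0074] [-0.0542  0.0353 -0.1563]
0.02 [0.564  0.3511 0.2092] [-0.0019  0.0028  0.0074] [-0.0546  0.0853 -0.1564]
0 [0.564  0.3511 0.1892] [-0.0019  0.0028  0.0074] [-0.0547  0.1053 -0.1565]
```

>>> jog_arm --deltas '[[[0,0,0],[-0.009,0,-0.025],0],[[0,0,0],[-0.017,0,-0.049],0],[[0,0,0],[-0.025,0.003,-0.071],0],[[0,0,0],[-0.032,0.008,-0.091],0],[[0,0,0],[-0.038,0.014,-0.109],0],[[0,0,0.002],[-0.043,0.02,-0.125],0],[[0,0,0.004],[-0.048,0.026,-0.138],0],[[0,0.001,0.006],[-0.051,0.031,-0.148],0],[[-0.002,0.003,0.0074],[-0.0535,0.034,-0.154],0],[[-0.002,0.003,0.0074],[-0.0542,0.0353,-0.1563],0]]'

```text
time: 12.05
eef_pos: [0.5635, 0.3518, 0.2581]
tcp_rot: [0.104, -0.699, 0.7, -0.103]
contact_force: [-0.2, 0.5, -1.9]
opening: 0.126
```

>>> jog_arm --deltas '[[[0,0,0],[0,0.01,0],0],[[0,0,0],[0,0.02,0],0],[[0,0,0],[0,0.03,0],0],[[0,0,0],[0,0.04,0],0],[[0,0,0],[0,0.045,0],0],[[0,0,0],[0,0.045,0],0]]'

```text
time: 12.55
eef_pos: [0.5625, 0.3509, 0.2103]
tcp_rot: [0.105, -0.699, 0.7, -0.101]
contact_force: [-0.2, 0.5, -3.3]
opening: 0.129
```

```bash
python3 d.py; python3 look.py h scene side wrist; python3 ball.py scene_h side_h
```

```text
12.55 [0.5625 0.3509 0.2103] [0.4049 0.2798 1.6238 0.0002 1.244  1.6826] [-0.206   0.5226 -3.2949]
0.07 [0.564  0.3511 0.2592] [-0.0005 -0.0002  0.006 ] [-0.0013 -0.0489  0.0002]
0.02 [0.564  0.3511 0.2092] [-0.0005 -0.0002  0.006 ] [-0.0016  0.0011  0.0002]
0 [0.564  0.3511 0.1892] [-0.0005 -0.0002  0.006 ] [-0.0017  0.0211  0.0002]
12.55 [0.5625 0.3509 0.2103] [0.4049 0.2798 1.6238 0.0002 1.244  1.6826] [-0.206   0.5226 -3.2949] 0.12916441960773428
scene_h (array([365, 291,   6,   9,  33], dtype=int32), array([0.5445, 0.3453, 0.1129]), array([-0.0174, -0.0001, -0.1143]), np.float64(0.0006151236261927045))
side_h (array([245, 121,  11,   8,  51], dtype=int32), array([0.5452, 0.3445, 0.1119]), array([-0.0177, -0.0013, -0.1165]), np.float64(0.0014762600930695818))
```

View pics/scene_h.png

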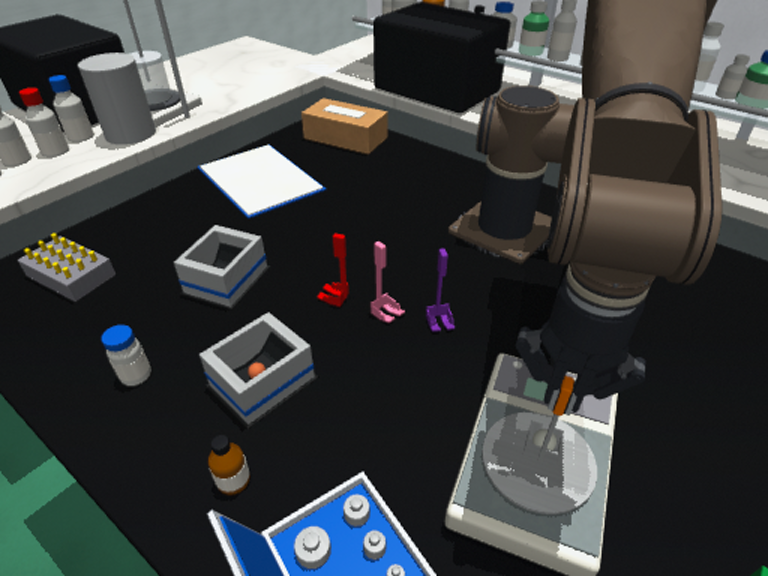

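View pics/side_h.png

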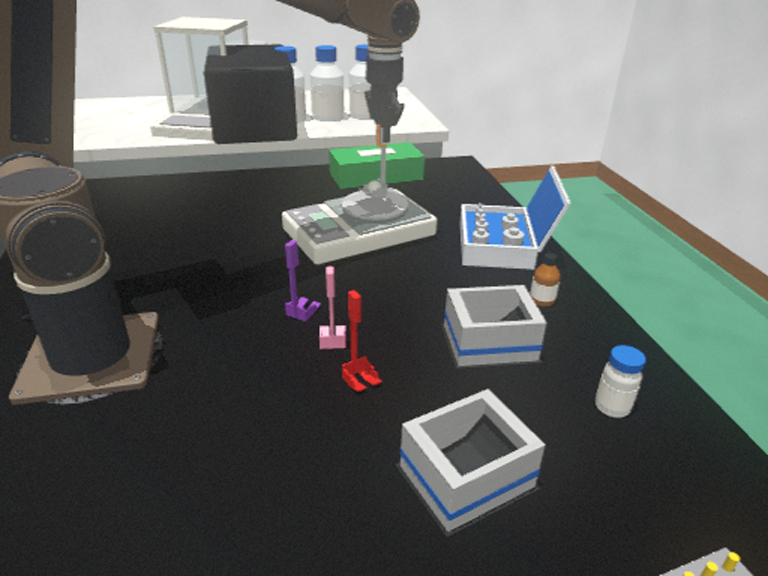

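The ball is still in the bowl, over the pan's middle at scene (545,440), and the foot is about 21 mm above the pan. I'll lower slowly and watch the force.

>>> jog_arm --deltas '[[[0,0,0.003],[0,0.005,0],0],[[0,0,0.006],[-0.001,0.01,0],0],[[0,0,0.006],[-0.0016,0.014,0],0],[[0,0,0.006],[-0.0016,0.017,0],0],[[0,0,0.006],[-0.0016,0.0185,0],0],[[0,0,0.006],[-0.0016,0.0185,0],0]]'

```text
time: 13.2
eef_pos: [0.5649, 0.3521, 0.1942]
tcp_rot: [-0.102, 0.7, -0.699, 0.105]
contact_force: [-0.0, 0.0, -2.0]
opening: 0.12
```

>>> jog_arm --deltas '[[[0,0,0],[0,0.0007,0],0],[[0,0,0],[0,0.0015,0],0],[[0,0,0],[0,0.0015,0],0]]'

```text
time: 13.45
eef_pos: [0.5649, 0.3521, 0.1926]
tcp_rot: [-0.102, 0.7, -0.699, 0.105]
contact_force: [0.6, 0.5, -1.9]
opening: 0.125
```

```bash
python3 d.py; python3 look.py i scene; python3 ball.py scene_i
```

```text
13.45 [0.5649 0.3521 0.1926] [ 0.4053  0.2956  1.6376 -0.0005  1.2047  1.6829] [ 0.562   0.493  -1.8711]
0.07 [0.564  0.3511 0.2592] [-0.      0.0002 -0.0038] [ 0.0009 -0.0666  0.0006]
0.02 [0.564  0.3511 0.2092] [-0.      0.0002 -0.0038] [ 0.0011 -0.0166  0.0006]
0 [0.564  0.3511 0.1892] [-0.      0.0002 -0.0038] [0.0011 0.0034 0.0006]
13.45 [0.5649 0.3521 0.1926] [ 0.4053  0.2956  1.6376 -0.0005  1.2047  1.6829] [ 0.562   0.493  -1.8711] 0.12541428351685757
scene_i (array([363, 297,   6,  10,  34], dtype=int32), array([0.5488, 0.3462, 0.0956]), array([-0.0167, -0.0009, -0.1138]), np.float64(0.0006118348926867969))
```

>>> jog_arm --deltas '[[[0,0,-0.004],[0,0.001,0],0],[[0,0,-0.004],[0,0.002,0],0],[[0,0,-0.004],[0,0.002,0],0]]'

```text
time: 13.75
eef_pos: [0.5649, 0.3521, 0.1905]
tcp_rot: [0.104, -0.699, 0.7, -0.103]
contact_force: [-0.6, -0.4, -1.6]
opening: 0.128
```

>>> jog_arm --deltas '[[[0,0,0],[0,0.0007,0],0],[[0,0,0],[0,0.0012,0],0],[[0,0,0],[0,0.0012,0],0]]'

```text
time: 14.0
eef_pos: [0.5649, 0.3521, 0.1891]
tcp_rot: [0.104, -0.699, 0.7, -0.103]
contact_force: [0.4, -0.1, -2.8]
opening: 0.127
```

>>> jog_arm --deltas '[[[0,0,0],[0,0.0007,0],0],[[0,0,0],[0,0.0012,0],0],[[0,0,0],[0,0.0012,0],0]]'

```text
time: 14.25
eef_pos: [0.5651, 0.3521, 0.1889]
tcp_rot: [0.103, -0.699, 0.7, -0.103]
contact_force: [-0.2, -0.1, 1.4]
opening: 0.123
```

```bash
python3 look.py j scene side;python3 ball.py scene_j side_j
```

```text
14.25 [0.5651 0.3521 0.1889] [ 0.4052  0.301   1.6378 -0.0001  1.2027  1.6825] [-0.2138 -0.1356  1.3886] 0.12348527364919666
scene_j (array([363, 298,   5,   9,  32], dtype=int32), array([0.5479, 0.3461, 0.0925]), array([-0.0174, -0.0008, -0.1132]), np.float64(0.0005591633061434382))
side_j (array([246, 127,   9,   8,  51], dtype=int32), array([0.5478, 0.3457, 0.0896]), array([-0.0177, -0.0011, -0.1161]), np.float64(0.0015188986065163635))
```

The foot is on the pan: the force went from -2 N to +1.4 N and z stopped at 0.1889, against 0.1892 expected. I'll hold briefly, then release.

>>> jog_arm --deltas '[[[0,0,0],[0,0.0005,0],0],[[0,0,0],[0,0.0005,0],0],[[0,0,0],[0,0.0005,0],0]]' --force 20

```text
time: 14.6
eef_pos: [0.5652, 0.3522, 0.1889]
tcp_rot: [-0.103, 0.7, -0.699, 0.104]
contact_force: [-1.4, -0.8, 2.8]
opening: 0.126
```

>>> jog_arm --deltas '[[[0,0,0],[0,0,0],0.15],[[0,0,0],[0,0,0],0.2],[[0,0,0],[0,0,0],0.3],[[0,0,0],[0,0,0],0.4],[[0,0,0],[0,0,0],0.5],[[0,0,0],[0,0,0],0.6],[[0,0,0],[0,0,0],0.6],[[0,0,0],[0,0,0],0.6]]'

```text
time: 15.27
eef_pos: [0.5652, 0.3522, 0.1889]
tcp_rot: [-0.103, 0.7, -0.699, 0.104]
contact_force: [0.4, 0.0, -0.0]
opening: 0.595
```

```bash
python3 look.py k wrist scene;python3 ball.py scene_k
```

```text
15.2667 [0.5652 0.3522 0.1889] [ 0.4052  0.3011  1.6378 -0.0001  1.2022  1.6825] [ 0.3538  0.0099 -0.0329] 0.595181365954393
scene_k (array([363, 299,   5,   9,  34], dtype=int32), array([0.5482, 0.3468, 0.0909]), array([-0.0171, -0.0002, -0.1148]), np.float64(0.0006535594321773503))
```

View pics/wrist_k.png

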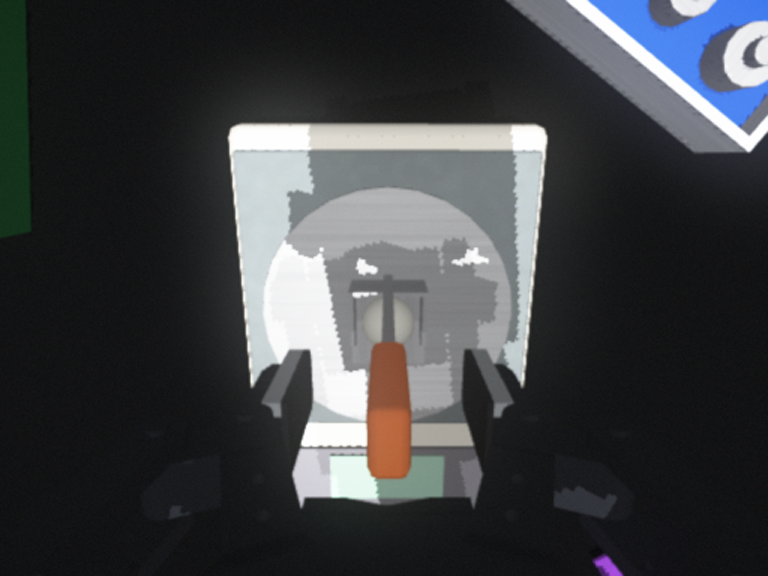

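The fingers are open either side of the grip at (388,430). The scoop stands by itself with the ball at (388,320) on the pan. I'll withdraw straight up.

>>> jog_arm --deltas '[[[0,0,0],[0,-0.01,0],0.6],[[0,0,0],[0,-0.03,0],0.6],[[0,0,0],[0,-0.055,0],0.6],[[0,0,0],[0,-0.08,0],0.6],[[0,0,0],[0,-0.105,0],0.6],[[0,0,0],[0,-0.125,0],0.6],[[0,0,0],[0,-0.13,0],0.6],[[0,0,0],[0,-0.13,0],0.6],[[0,0,0],[0,-0.13,0],0.6]]'

```text
time: 16.12
eef_pos: [0.5649, 0.352, 0.3183]
tcp_rot: [0.103, -0.699, 0.7, -0.103]
contact_force: [1.1, 0.1, -0.5]
opening: 0.6
```

```bash
python3 look.py l wrist scene side
python3 - <<'E'
from go import *
import pickle
from scipy.optimize import least_squares
for n in ['scene_l','side_l','wrist_l']:
    c,st=pickle.load(open(n+'.pkl','rb'));T=Tcam(c,st);P=cloud(c,T);H,S,V=cv2.split(cv2.cvtColor(c['pixels'],cv2.COLOR_BGR2HSV));ok=c['range_z']>0
    near=ok&(np.hypot(P[...,0]-.56,P[...,1]-.35)<.06)
    m=near&(H>5)&(H<22)&(S>120)&(P[...,2]>.15)&(P[...,2]<.25);p=P[m];print(n,'grip',m.sum(),p.min(0),p.max(0),(p.min(0)+p.max(0))/2)
    m=near&(H>15)&(H<45)&(S>10)&(S<60)&(V>90)&(P[...,2]>.082)&(P[...,2]<.112)&(np.hypot(P[...,0]-.548,P[...,1]-.346)<.02);p=P[m]
    if len(p)>8:
        f=least_squares(lambda q:np.linalg.norm(p-q,axis=1)-.015,p.mean(0)-[0,0,.01],loss='soft_l1',f_scale=.001);print('ball',len(p),f.x)
E
python3 - <<'E'
import cv2
c=cv2.imread('pics/scene_l.png');cv2.imwrite('pics/scene_l2.png',cv2.resize(c[330:576,420:640],None,fx=2.4,fy=2.4))
E
```

```text
16.1167 [0.5649 0.352  0.3183] [ 0.4052  0.2158  1.5042 -0.0001  1.4217  1.6825] [ 1.1149  0.1489 -0.5037] 0.5996604489460828
scene_l grip 203 [0.5538 0.344  0.1841] [0.576  0.3601 0.2319] [0.5649 0.352  0.208 ]
ball 117 [0.5471 0.347  0.0911]
side_l grip 83 [0.5531 0.3395 0.1835] [0.5753 0.3541 0.23  ] [0.5642 0.3468 0.2068]
ball 55 [0.5467 0.3451 0.0899]
wrist_l grip 438 [0.5529 0.3448 0.1931] [0.5748 0.3599 0.2311] [0.5639 0.3524 0.2121]
ball 79 [0.5472 0.3476 0.0901]
```

View pics/scene_l2.png

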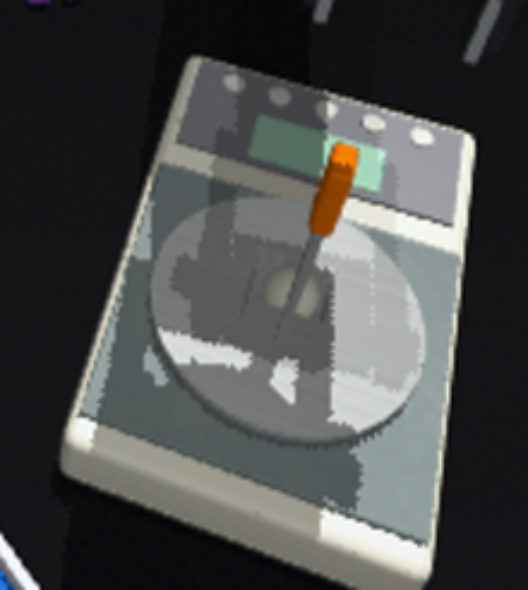

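The scoop stands upright with its grip at crop (335,190) and the ball at (293,290), mid-pan. The gripper is well clear, so I'll hand in.

```bash
python3 -c "
from plant import ctrl
print(ctrl.sign_off())"
```

```text
the job is handed in; nothing more can be done
None
```

The white ball is on the balance pan in the scoop, and the job is handed in. I finished at about 16 s of the 51 s allowed. Sign-off gave no verdict, so what follows is from my own checks.

I took the orange-gripped scoop, lowered it tilted lip-down 40° into the jar with the white ball, and swept the ball up the far slope. I then tipped the scoop back, lifted the ball out, and carried it to the pan. There I set it down under force watch, released it and withdrew straight up.

**Lift:** the ball was in the bowl at about (-17, 0, -115) mm in the scoop frame, 0.204 m above the bench. The gripper stayed above the jar's rim throughout.

**Set-down:** the vertical force went from about -2 N to between +1.4 and +2.8 N, with the tool stopping at z 0.1889, against 0.1892 expected.

**Last check, from three cameras:**
- **Scoop:** it stands upright to the eye in the pictures, with its grip centre about 0.207 m above the bench (0.206 expected). I did not measure its final tilt separately.
- **Ball:** its centre is at (0.547, 0.347, 0.090), within about 2 mm of the pan's axis.
- **Gripper:** it is about 130 mm above its release position, touching nothing.

**What disagreed:**
- The side camera put the pan's centre 6 to 9 mm lower in y than the scene camera. It saw only part of the pan, so I went with the scene camera; even taking the side camera's figure, the ball is well inside the 45 mm limit.
- Its grip position in y was also about 5 mm off the other two cameras.
- The wrist camera's grip height, 0.212 m, came from a partial view of the grip.

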